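# Clamp a carrier plate squarely in a bonding jig

## Robot

A 6-joint arm with a two-finger parallel gripper is mounted at the origin on the work surface. World frame = base frame: x ahead of the robot, y to its left, z up, the work surface at z = 0. Lengths are in mm, angles in rad, forces in N, time in s.
With the tool pointing down it reaches from about 350 to 775 mm from the base axis. Payload 7.3 kg.
Tool frame: the origin (TCP) lies midway between the tips of the shut fingers; the grasp point (between the pads) lies 19 mm behind it (bot.tcp_to_grasp is the distance from the TCP to the grasp point, in mm); z points along the fingers, y is the line along which they close (so a half turn about z gives the same grasp; the last joint's range is limited). The gripper opens to 92 mm and grips with 3 to 60 N. Pads are 19 mm wide; open, the fingers measure 130 mm over their backs; the gripper's body (75 mm by 190 mm) begins 47 mm behind the grasp point.
Start: joints at [0.957, 0.342, 1.524, -0, 1.275, -0.146], TCP at [236.726, 468.625, 190.441] pointing down, gripper open.
Joint ranges: [-2.53, 2.53], [-0.77, 2.02], [0.04, 2.7], [-1, 4.14], [0.28, 2.66], [-3.11, 3.11]. Speed limits (rad/s): [2.57, 2.57, 3.14, 3.14, 3.14, 3.14].

## Interface

Orientations are given as [roll, pitch, yaw] about the fixed x, y, z axes, in that order (R = Rz(yaw) Ry(pitch) Rx(roll)).
In Python, from plant import bot, viewer gives the robot as it stands. The module is installed in compiled form; this text tells all that it offers.
- The arm moves only by the shell command python3 -m handwheel 'ROWS'. ROWS is text: rows parted by semicolons, each of 7 numbers parted by spaces: the shift along the tool's x, y, z scaled (see below), then the turn, a rotation vector about the tool's x, y, z scaled (see below), then the opening, from -1 (shut) to 1 (fully open), so that 0 is half open. In form: tx ty tz rx ry rz gripper; .... A call has 1 to 8 rows; each row is the pose to reach, as a shift and turn from the pose commanded when the call began, along the tool's axes at that moment, turning the shorter way round; what a row does not reach only later rows make up. The controller multiplies each number of a shift by 10 cm and each number of a turn by pi rad. A row lasts 1/12 s, in which the tool goes at most 41.7 mm and 7.16 degrees, less where a joint would pass 70% of its speed; a pose out of reach is approached as far as the arm can. A call with a number of a shift or a turn outside -1 to 1 is refused whole. A call with a gripper value outside its range is refused whole. The fingers move at their own pace and stop on an object; the grip force is fixed at half the most. Time passes only in rows, so rows that repeat a pose let the fingers close. It gives the time, the measured TCP pose, the force, the opening and the grip force at its end, in the units of the state.
- bot.get_obs(): the state, without advancing time (a new reading comes with each control period).
- viewer.capture(name): name is "side" or "top"; returns a dict with "frame" (384x512x3 uint8, red, green, blue), "fov_y" (degrees; the focal length in pixels is half the picture's height over the tangent of half this angle, whatever the lens; pixels are square), "cx", "cy" (the principal point, pixels), "T" (4x4, takes a point from camera to world coordinates). Camera axes: x right, y down, z forward; pixel columns grow to the right and rows downward; lengths in mm; the calibration is good to about 2 mm. A picture is of the moment at which its call begins. There is no depth.
- bot.close_job(): hands the job in; it is judged then, once.
Trained networks look in a picture, given as the dict that the camera call returned (one of the last four; its "shot" number tells which), for a name from the list of things; names that differ only in an ending like _2 or _b are one class to them, and where a whole thing is asked for, a point or a joint stands for the part that bears it (a point fixed in the world has none). Each returns a list of dicts, best first, with "score" (0 to 1); they miss things now and then, are a little off and sometimes report something else, mostly with a low value. They report only what shows in the picture. A call takes as long as a camera call. They do not tell look-alikes from the thing itself.
- viewer.recognise(target, picture): "centre" ([column, row] in pixels, amid what is visible of it).
- viewer.cut_out(target, picture): "pixels" (384x512 bool, what is visible of it) and "centre" ([column, row] in pixels, amid what is visible of it).
The state is a dict: "time": time; "joint_positions": joint angles; "dq": joint speeds; "tau": joint torques, N m; "tool_pos": TCP position; "tcp_rot": TCP orientation; "contact_force": force on the tool from outside, world axes, zero at the start; "moment": the same for the moment, N m; "grip_width": finger opening in mm; "finger_force": force on a finger pad.
Only numpy, scipy, OpenCV 4.12 (cv2) and the standard library are available. Lean on these libraries where they do the work, as an engineer would, in place of code of your own. Each camera call takes 0.05 s, during which the arm holds its last target. There are 200 camera calls.

## Task

In the bonding jig, push the carrier plate gently home against its two back stops, then bring the clamp bar down on it by turning the two wing knobs clockwise, a little at one and then a little at the other, so that the bar is never more than 5 mm out of level from screw to screw. Stop when both screws press the bar snugly on the sprung plate, about 30 N each (at least 15, at no time more than 45), then let go; leave the other things on the bench where they are.

Things in the scene. Friction and masses are not known exactly. Their poses are not given: they have to be found in the camera images.
- jig: The jig, fixed to the bench: aluminium base plate 200 (x) x 290 (y) x 15 mm with two screw towers. Origin on the bench surface, midway between the screws. x points from the carrier's lip to the back stops (away from the robot), y along the clamp bar to the left screw, z up. Screw axes at x = 0, y = +85 (left) and -85 mm (right). Tower arms end 105 mm above the bench (x -14 to 43, y 68 to 102 mm).
- stops (a point): Point of the jig midway between its two steel back stops, at the face the carrier meets: jig x = 18 mm, 40 mm above the bench. Two low side rails (2 mm play each side) guide the carrier along x to the stops. It lies on two sprung rests whose bed is shimmed: the plate's underside is anywhere from 27 to 29.5 mm above the bench, so the bar meets it after 1 to 5 mm of travel, and this has to be felt.
- carrier: The loose carrier plate, aluminium, 0.5 kg, 110 (x) x 140 (y) x 10 mm, lying on the sprung rests with four clear almond-shaped shells on it (6 mm high) and an upright lip at its front edge. Origin: on its underside, 92 mm behind the lip's front face, 18 mm ahead of its rear edge, axes as the jig's. It starts 15 to 40 mm short of its stops. Home: touching both stops, origin at jig x = 0 (2.5 mm allowed).
- carrier_lip (a point): Centre of the front face of the carrier's upright lip (the face away from the stops), 22 mm above the carrier's underside. The lip is 70 mm wide (y), 8 mm thick (from here towards the stops), its top 34 mm above the carrier's underside. Push here along the jig's +x; when home this point is at x = -92 mm in the jig's frame.
- bar_mid (a point): Middle of the top face of the loose steel clamp bar, 30 (x) x 207 (y) x 14 mm, whose forked ends straddle the screws; 65 mm above the bench when both screws are fully up. Its y lies along the bar, z up; 5 mm out of level over the 170 mm between the screws is a tilt of 0.0294 rad. Two plastic feet, 20 x 22 mm, hang under it at y = +56 and -56 mm, undersides 23 mm below this face.
- bar: The same clamp bar, 0.4 kg; origin in the middle of the bar's flat underside, 14 mm below its top face. Each end lies between two brass rings of its screw and goes up and down with it.
- screw_left: The left screw with its two brass rings, 22 mm across, that hold the bar's left end between them (0.5 mm play); origin on the screw's axis, 5 mm above the bar's underside. Once the bar stands on the carrier, the upper ring presses it down against the sprung rest: about 15 N per mm at each screw when both go down alike, 11 N per mm when one goes alone (the other then gains 4 N per mm).
- screw_right: The right screw, alike. How hard each screw presses the bar is what counts: about 30 N, that is some 2 mm after the plate begins to give.
- grip_left (a point): Centre of the left knob's wing, on the screw's axis. The wing is a plain upright black bar 42 mm long (this point's x) x 12 mm thick (its y) x 27 mm high, centred here, on a flat hub 30 mm across whose top is 12.5 mm below here; here is 140 mm above the bench when fully up. Clockwise from above lowers knob, screw and this end of the bar together, 3 mm per rad (19 mm a turn); it stays where left.
- grip_right (a point): The same for the right knob (jig y = -85 mm). Each knob starts 0 to 0.3 rad down from fully up, of 5.5 rad in all; the two wings point differently. Turning freely takes about 0.16 N m; each newton at that screw adds 0.003 N m (about 0.04 N m per mm once the plate gives), so snug is about 0.1 N m more than free.
- cup: Bystander: small white lidded pot, 32 mm across, 30 mm high, standing on the jig's base plate; origin at its underside or middle. Not to be moved.
- needle_pot: Bystander: clear pot, 28 mm across and 28 mm high, standing on the jig's base plate; origin at its underside or middle. Not to be moved.
- primer: Bystander: white bottle, 56 mm across, 130 mm high; origin at its underside or middle. Not to be moved.
- tub: Bystander: white jar, 84 mm across, 90 mm high; origin at its underside or middle. Not to be moved.
- driver: Bystander: screwdriver lying on the table; origin at its underside or middle. Not to be moved.
- scraper: Bystander: flat spatula lying on the table; origin at its underside or middle. Not to be moved.
Mind the look-alikes: they are no part of the job. What is shaped like the carrier but blue or purple is not meant.

How it is judged (in metres and radians):
On the way:
1. the carrier is home against its stops before the bar touches it (x of carrier_lip in the frame of jig above -0.0945 m and angle between the x axis of carrier_lip and the x axis of jig, either way round below 0.03 rad and contact force between bar and carrier below 2 N), for 0.2 s.
At the end, for the whole second after the job is handed in: The carrier is home against both stops (within 2.5 mm, square within 0.03 rad) and the bar stands on it (more than 25 N in all), each screw pressing the bar down with 15 to 45 N (x of carrier_lip in the frame of jig above -0.0945 m and angle between the x axis of carrier_lip and the x axis of jig, either way round below 0.03 rad and contact force between bar and carrier above 25 N and contact force between screw_left and bar between 15 and 45 N and contact force between screw_right and bar between 15 and 45 N); the robot touches nothing.
It fails at once if the clamp bar is more than 5 mm out of level between the screws (tilt above 0.0294 rad) (angle between bar_mid's own z axis and vertical above 0.0297 rad).
It fails at once if a screw presses the bar with more than 45 N (contact force between any of screw_left, screw_right and bar above 46 N).
It fails at once if the robot pushes the carrier harder than 40 N (contact force between any of the fingers, the arm and carrier above 40 N).
It fails at once if a bystander is moved more than 20 mm (distance of any of cup, needle_pot, primer, tub, driver, scraper from where it was at the start of the episode above 0.02 m).
It also fails if it takes over 72 s, if anything falls off the work surface, if the arm or the gripper's body presses on something with over 40 N, if the wrist force passes 120 N, or if a joint passes its speed limit or range.

## Working session

There is one attempt and no reset: what is moved stays moved. The work goes in short steps, Python scripts to look and compute and a shell command to move; the robot and the scene stay as the last step left them, time stands still between calls to the robot, and variables do not carry over. Pictures are saved under pics/ and viewed, at most 10 in all, crops included, and the job is handed in when it is done.

```bash
mkdir -p pics; ls
cat > h.py <<'E'
import numpy as np, cv2
from plant import bot, viewer
def K(p):
    f=p["frame"].shape[0]/2/np.tan(np.radians(p["fov_y"])/2); return f,p["cx"],p["cy"]
def ray(p,uv):
    f,cx,cy=K(p); T=np.array(p["T"]); d=T[:3,:3]@np.array([(uv[0]-cx)/f,(uv[1]-cy)/f,1]); return T[:3,3],d/np.linalg.norm(d)
def atz(p,uv,z):
    o,d=ray(p,uv); return o+d*(z-o[2])/d[2]
def tri(a,b):
    (o1,d1),(o2,d2)=a,b
    s=np.linalg.lstsq(np.c_[d1,-d2],o2-o1,rcond=None)[0]
    x,y=o1+s[0]*d1,o2+s[1]*d2; return (x+y)/2,np.linalg.norm(x-y)
def proj(p,X):
    f,cx,cy=K(p); T=np.array(p["T"]); c=T[:3,:3].T@(np.array(X)-T[:3,3]); return [cx+f*c[0]/c[2],cy+f*c[1]/c[2]]
E
python3 - <<'E'
from h import *
np.set_printoptions(precision=1,suppress=True)
P={n:viewer.capture(n) for n in("side","top")}
for n,p in P.items():
    cv2.imwrite(f"pics/{n}0.png",p["frame"][:,:,::-1]); print(n,K(p),np.array(p["T"]))
for t in "jig stops carrier carrier_lip bar_mid bar screw_left screw_right grip_left grip_right cup needle_pot primer tub".split():
    r={n:viewer.recognise(t,p) for n,p in P.items()}
    print(t,{n:[(np.round(d["centre"]).tolist(),round(d["score"],2)) for d in v[:3]] for n,v in r.items()})
    if r["side"] and r["top"]:
        print("   ",*tri(ray(P["side"],r["side"][0]["centre"]),ray(P["top"],r["top"][0]["centre"])))
print({k:np.round(v,3).tolist() for k,v in bot.get_obs().items()},bot.tcp_to_grasp)
E
```

```text
pics
side (np.float64(376.6045973948049), 261.0357550929097, 193.92843984933904) [[ -1.   -0.1   0.  513.7]
 [ -0.1   0.7  -0.7 723.4]
 [  0.   -0.7  -0.8 913.2]
 [  0.    0.    0.    1. ]]
top (np.float64(445.57722874376736), 255.8969013174906, 190.27844269933945) [[  -0.    -1.     0.1  474.3]
 [  -1.     0.    -0.    -5.7]
 [   0.    -0.1   -1.  1477.7]
 [   0.     0.     0.     1. ]]
jig {'side': [([254.0, 233.0], 0.76)], 'top': [([240.0, 186.0], 0.68)]}
    [596.2  32.  -64.7] 26.72673334560109
stops {'side': [([250.0, 230.0], 0.59)], 'top': [([248.0, 189.0], 0.75)]}
    [601.5   5.5 -90.8] 4.403222830565777
carrier {'side': [([167.0, 244.0], 0.94), ([277.0, 223.0], 0.81), ([310.0, 164.0], 0.61)], 'top': [([229.0, 210.0], 0.89), ([321.0, 243.0], 0.61), ([204.0, 126.0], 0.57)]}
    [660.7 126.3  66.1] 304.55124133641823
carrier_lip {'side': [([171.0, 244.0], 0.97), ([309.0, 160.0], 0.83), ([278.0, 226.0], 0.65)], 'top': [([231.0, 216.0], 0.92), ([323.0, 243.0], 0.88), ([204.0, 126.0], 0.57)]}
    [647.6 123.5  67.2] 313.2453068453116
bar_mid {'side': [([262.0, 207.0], 0.85), ([27
[... 886 characters left out ...]
, 0.55), ([266.0, 173.0], 0.26)], 'top': []}
primer {'side': [([236.0, 338.0], 0.79)], 'top': [([124.0, 189.0], 0.85)]}
    [589.5 405.7  39.7] 2.7739718716370736
tub {'side': [([264.0, 120.0], 0.7), ([245.0, 217.0], 0.37), ([321.0, 126.0], 0.32)], 'top': [([367.0, 187.0], 0.7)]}
    [ 591.2 -375.6   64.6] 7.9122796307330985
{'time': 1.5, 'joint_positions': [0.957, 0.342, 1.524, 0.0, 1.275, -0.146], 'dq': [0.001, 0.001, -0.0, 0.0, -0.0, -0.002], 'tau': [0.001, -43.113, -24.448, 0.072, 0.048, -0.0], 'tool_pos': [236.727, 468.629, 190.431], 'tcp_rot': [3.142, -0.0, 2.674], 'contact_force': [0.732, -0.341, -1.255], 'moment': [0.015, 0.003, 0.032], 'finger_force': 0.0, 'grip_width': 92.033} 18.8
```

View pictures.

Run:
```python
import cv2
t=cv2.imread("pics/top0.png")[140:260,150:350]; cv2.imwrite("pics/t1.png",cv2.resize(t,None,fx=4,fy=4,interpolation=cv2.INTER_CUBIC))
t=cv2.imread("pics/side0.png")[130:300,140:360]; cv2.imwrite("pics/s1.png",cv2.resize(t,None,fx=3.5,fy=3.5,interpolation=cv2.INTER_CUBIC))
```

```text
(no output)
```

View pics/t1.png

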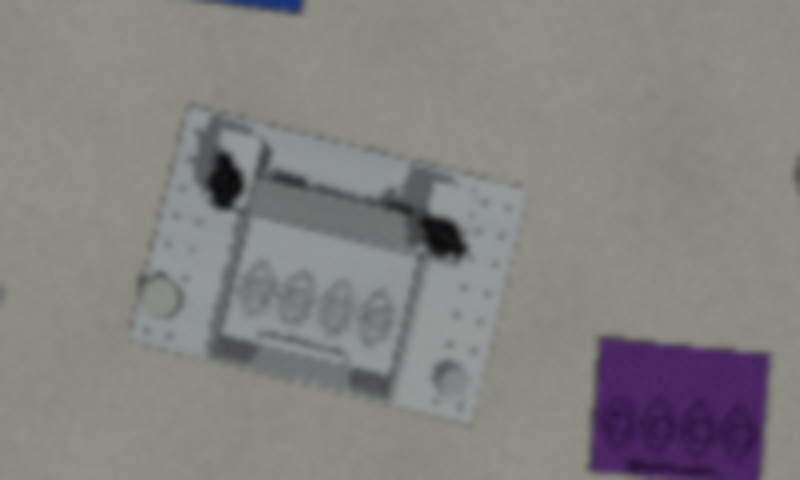

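View pics/s1.png

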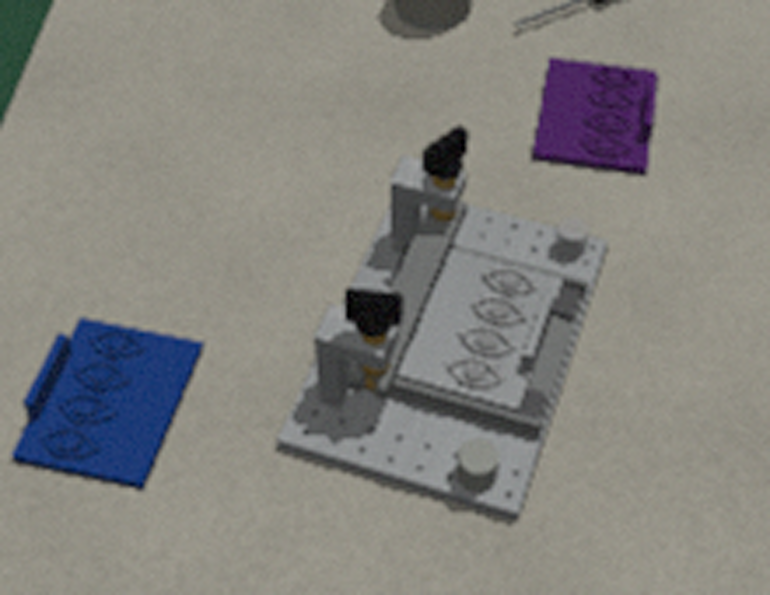

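```bash
cat > fit.py <<'E'
from h import *
from scipy.optimize import minimize
np.set_printoptions(precision=2,suppress=True)
P={n:viewer.capture(n) for n in("side","top")}
tc=np.array([(190,105),(525,185),(470,422),(130,342)])/4+[150,140]
sc=np.array([(278,443),(516,516),(606,243)])/3.5+[140,130]
C=np.array([atz(P["top"],u,15)[:2] for u in tc]); S=np.array([atz(P["side"],u,15)[:2] for u in sc])
print("top corners",C,"side corners",S)
print("edges",np.linalg.norm(np.roll(C,-1,0)-C,axis=1))
d=(C[0]+C[3]-C[1]-C[2]); yaw=np.arctan2(-d[0],d[1]); d2=C[0]+C[1]-C[2]-C[3]; print("yaw",yaw,np.arctan2(d2[1],d2[0]),"centre",C.mean(0))
cyl=np.array([(15*np.cos(a),15*np.sin(a),z) for a in np.linspace(0,6.28,25) for z in(-12.5,-18)])
box=np.array([(x,y,z) for x in(-21,21) for y in(-6,6) for z in(-13.5,13.5)])
SS=6
def sil(p,q,roi):
    m=np.zeros(((roi[3]-roi[1])*SS,(roi[2]-roi[0])*SS),np.uint8)
    c,s=np.cos(q[3]),np.sin(q[3]); R=np.array([[c,-s,0],[s,c,0],[0,0,1]])
    for pts in(box,cyl):
        uv=np.array([proj(p,R@v+q[:3]) for v in pts])
        h=cv2.convexHull(((uv-[roi[0],roi[1]]+.5)*SS).astype(np.int32)); cv2.fillConvexPoly(m,h,255)
    return cv2.GaussianBlur(cv2.resize(m,None,fx=1/SS,fy=1/SS,interpolation=cv2.INTER_AREA).astype(np.float32)/255,(0,0),0.6)
rois={"left":dict(top=(196,172,218,198),side=(234,208,260,228)),"right":dict(top=(250,186,272,210),side=(256,162,278,186))}
def fit(side,q0,yaws=np.arange(0,3.1,.35)):
    D={}
    for n in P:
        x0,y0,x1,y1=rois[side][n]; g=P[n]["frame"][y0:y1,x0:x1].astype(np.float32).mean(2)
        D[n]=np.clip((95-g)/75,0,1)
    cost=lambda q:sum(((sil(P[n],q,rois[side][n])-D[n])**2).sum() for n in P)
    best=min((minimize(cost,[*q0,a],method="Nelder-Mead",options=dict(initial_simplex=np.array([[*q0,a]]+[np.array([*q0,a])+e for e in np.diag([6,6,6,.3])]),maxiter=160)) for a in yaws),key=lambda r:r.fun)
    print(side,best.x,best.fun,sum((D[n]**2).sum() for n in P)); return best.x
if __name__=="__main__":
    L=fit("left",atz(P["top"],(206,185),140)); R=fit("right",atz(P["top"],(260.5,199.5),140))
    d=L-R; yj=np.arctan2(-d[0],d[1]); print("dist",np.hypot(d[0],d[1]),"yaw",yj,"mid",(L+R)[:3]/2, "wing yaw rel",L[3]-yj,R[3]-yj)
E
python3 fit.py
```

```text
top corners [[ 669.14  171.47]
 [ 602.68 -104.89]
 [ 408.7   -58.85]
 [ 474.15  218.7 ]] side corners [[665.64 178.64]
 [475.84 225.9 ]
 [405.85 -53.9 ]]
edges [284.24 199.37 285.16 200.62]
yaw -0.233791056178636 -0.23533649251538546 centre [538.67  56.61]
left [593.95 132.62 139.51   0.02] 27.27787208557129 227.7197
right [554.09 -31.09 139.02   0.97] 24.115558624267578 190.96231
dist 168.48737250880106 yaw -0.23884850240585911 mid [574.02  50.77 139.27] wing yaw rel 0.25804650391112777 1.2109817716174809
```

```bash
A='-0.28 -0.21 0 0 0 0 -1;-0.56 -0.43 0 0 0 0 -1;-0.834 -0.643 0 0 0 0 -1'
python3 -m handwheel '-0.28 -0.21 0 0 0 0 -1;-0.56 -0.43 0 0 0 0 -1;-0.834 -0.643 0 0 0 0 -1'
python3 -m handwheel '-0.28 -0.21 0 0 0 0 -1;-0.56 -0.43 0 0 0 0 -1;-0.834 -0.643 0 0 0 0 -1'
python3 -m handwheel '-0.28 -0.21 0 0 0 0 -1;-0.56 -0.43 0 0 0 0 -1;-0.834 -0.643 0 0 0 0 -1'
python3 -m handwheel '-0.28 -0.21 0.2 0 0 -0.03 -1;-0.56 -0.43 0.5 0 0 -0.07 -1;-0.834 -0.643 0.8 0 0 -0.073 -1;-0.834 -0.643 0.8 0 0 -0.073 -1;-0.834 -0.643 0.8 0 0 -0.073 -1'
```

```text
time: 1.85
tool_pos: [282.2, 372.6, 190.2]
tcp_rot: [-3.141, 0.0, 2.675]
contact_force: [1.3, 0.0, 0.8]
grip_width: 76.3
finger_force: 0.0
time: 2.1
tool_pos: [328.0, 277.1, 190.6]
tcp_rot: [3.141, 0.0, 2.674]
contact_force: [-0.5, 0.3, -0.8]
grip_width: 56.5
finger_force: 0.0
time: 2.35
tool_pos: [373.5, 182.0, 190.7]
tcp_rot: [3.141, 0.001, 2.674]
contact_force: [0.9, 0.1, 0.9]
grip_width: 36.0
finger_force: 0.0
time: 2.77
tool_pos: [417.9, 86.9, 108.7]
tcp_rot: [-3.14, -0.004, 2.899]
contact_force: [-0.5, 0.6, -0.4]
grip_width: 3.2
finger_force: 0.0
```

```bash
python3 -m handwheel '0 0 0.3 0 0 -0.001 -1;0 0 0.6 0 0 -0.001 -1;0 0 0.6 0 0 -0.001 -1;0 0 0.6 0 0 -0.001 -1'
python3 -m handwheel '-0.03 0 0 0 0 0 -1;-0.06 0 0 0 0 0 -1;-0.09 0 0 0 0 0 -1;-0.12 0 0 0 0 0 -1;-0.15 0 0 0 0 0 -1;-0.17 0 0 0 0 0 -1;-0.19 0 0 0 0 0 -1;-0.20 0 0 0 0 0 -1'
python3 -m handwheel '-0.02 0 0 0 0 0 -1;-0.04 0 0 0 0 0 -1;-0.06 0 0 0 0 0 -1;-0.08 0 0 0 0 0 -1;-0.10 0 0 0 0 0 -1;-0.12 0 0 0 0 0 -1;-0.14 0 0 0 0 0 -1;-0.15 0 0 0 0 0 -1'
python3 - <<'E'
from h import *
p=viewer.capture("side"); q=viewer.capture("top")
a=cv2.resize(p["frame"][140:290,200:330,::-1],None,fx=3,fy=3,interpolation=2); b=cv2.resize(q["frame"][155:255,175:275,::-1],None,fx=4,fy=4,interpolation=2)
c=np.zeros((450,800,3),np.uint8); c[:450,:390]=a; c[:400,400:]=b; cv2.imwrite("pics/push1.png",c)
E
```

```text
time: 3.1
tool_pos: [417.8, 89.7, 50.8]
tcp_rot: [-3.141, -0.002, 2.907]
contact_force: [0.9, -0.4, -0.1]
grip_width: 0.8
finger_force: 0.0
time: 3.77
tool_pos: [438.3, 83.8, 50.4]
tcp_rot: [3.141, 0.0, 2.906]
contact_force: [-0.1, -0.2, 0.5]
grip_width: 0.3
finger_force: 0.0
time: 4.43
tool_pos: [452.9, 80.4, 50.4]
tcp_rot: [3.141, 0.0, 2.906]
contact_force: [-0.6, -0.2, -0.1]
grip_width: 0.7
finger_force: 0.0
```

View pics/push1.png

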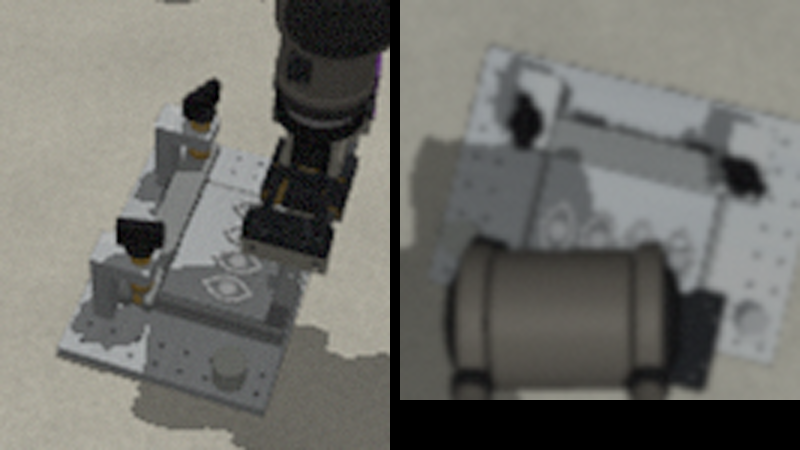

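The side view shows the shut fingers just in front of the lip (about 285,250) and still no contact. The knobs are unchanged.

```bash
python3 -m handwheel '-0.02 0 0 0 0 0 -1;-0.04 0 0 0 0 0 -1;-0.06 0 0 0 0 0 -1;-0.07 0 0 0 0 0 -1;-0.08 0 0 0 0 0 -1'
python3 -m handwheel '-0.02 0 0 0 0 0 -1;-0.03 0 0 0 0 0 -1;-0.04 0 0 0 0 0 -1;-0.05 0 0 0 0 0 -1;-0.06 0 0 0 0 0 -1'
python3 -m handwheel '-0.01 0 0 0 0 0 -1;-0.02 0 0 0 0 0 -1;-0.03 0 0 0 0 0 -1;-0.03 0 0 0 0 0 -1'
```

```text
time: 4.95
tool_pos: [460.5, 78.6, 50.4]
tcp_rot: [3.141, 0.0, 2.906]
contact_force: [0.0, 0.1, 0.5]
grip_width: 0.7
finger_force: 0.0
time: 5.37
tool_pos: [466.2, 77.2, 50.4]
tcp_rot: [3.142, -0.0, 2.906]
contact_force: [0.9, -0.4, 1.0]
grip_width: 0.8
finger_force: 0.0
time: 5.7
tool_pos: [469.3, 76.5, 50.4]
tcp_rot: [3.141, 0.0, 2.906]
contact_force: [-0.4, 0.3, 0.6]
grip_width: 0.7
finger_force: 0.0
```

```bash
python3 -m handwheel '-0.01 0 0 0 0 0 -1;-0.02 0 0 0 0 0 -1;-0.03 0 0 0 0 0 -1;-0.03 0 0 0 0 0 -1'
python3 -m handwheel '-0.01 0 0 0 0 0 -1;-0.02 0 0 0 0 0 -1;-0.02 0 0 0 0 0 -1' 
python3 -m handwheel '-0.007 0 0 0 0 0 -1;-0.01 0 0 0 0 0 -1;-0.01 0 0 0 0 0 -1'
python3 - <<'E'
from h import *
p=viewer.capture("side"); q=viewer.capture("top")
a=cv2.resize(p["frame"][190:270,220:320,::-1],None,fx=4,fy=4,interpolation=2); b=cv2.resize(q["frame"][155:255,175:275,::-1],None,fx=4,fy=4,interpolation=2)
c=np.zeros((400,800,3),np.uint8); c[:320,:400]=a; c[:400,400:]=b; cv2.imwrite("pics/push2.png",c)
E
```

```text
time: 6.03
tool_pos: [472.2, 75.8, 50.4]
tcp_rot: [3.141, 0.0, 2.906]
contact_force: [0.1, 0.0, -0.5]
grip_width: 0.3
finger_force: 0.0
time: 6.28
tool_pos: [474.2, 75.3, 50.4]
tcp_rot: [3.141, 0.0, 2.906]
contact_force: [0.1, 0.6, -0.9]
grip_width: 0.1
finger_force: 0.0
time: 6.53
tool_pos: [475.0, 75.1, 50.4]
tcp_rot: [3.142, 0.0, 2.906]
contact_force: [-1.1, -0.5, -0.0]
grip_width: 0.5
finger_force: 0.0
```

View pics/push2.png

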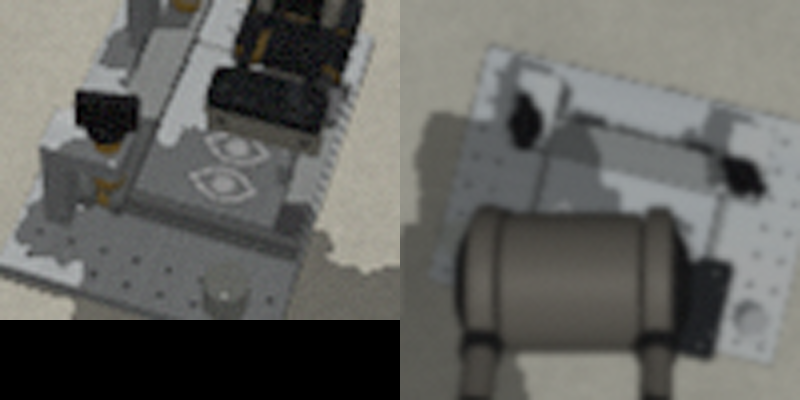

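Run:
```python
from h import *
np.set_printoptions(precision=1,suppress=True)
p=viewer.capture("side"); q=viewer.capture("top")
o=np.array([574.,50.8]);ex=np.array([np.cos(-.236),np.sin(-.236)]);ey=np.array([-ex[1],ex[0]])
J=lambda X:np.array([(X[:2]-o)@ex,(X[:2]-o)@ey])
print("tip proj",proj(p,[475,75,50.4]),proj(q,[475,75,50.4]))
# shells: tops etc, side initial crop
for n,uv in dict(sh1=(508,282),sh2=(497,314),sh3=(487,345),sh4=(473,374)).items():
    print(n,J(atz(p,np.array(uv)/3.5+[140,130],43)))
for n,uv in dict(sh1=(259,285),sh2=(297,297),sh3=(337,305),sh4=(377,318)).items():
    print("top",n,J(atz(q,np.array(uv)/4+[150,140],43)))
for n,uv in dict(dl=(262,333),dr=(348,357),fl=(215,340),fr=(388,375),bl=(213,355),br=(388,395)).items():
    print("top",n,J(atz(q,np.array(uv)/4+[150,140],38)),J(atz(q,np.array(uv)/4+[150,140],62)),J(atz(q,np.array(uv)/4+[150,140],15)))
def draw(p0,p,x0,y0,w,h,s):
    im=cv2.resize(p0[y0:y0+h,x0:x0+w],None,fx=s,fy=s,interpolation=2)
    for dx in(-15,-40):
        for z,xs in((62,(-92+dx,-84+dx)),(38,(-92+dx,18+dx))):
            hw=35 if z==62 else 70
            pts=[(xs[0],-hw),(xs[0],hw),(xs[1],hw),(xs[1],-hw)]
            uv=np.array([proj(p,[*(o+a*ex+b*ey),z]) for a,b in pts]); uv=((uv-[x0,y0]+.5)*s).astype(np.int32)
            cv2.polylines(im,[uv],True,(0,0,255) if dx==-15 else (0,255,0),1)
    return im
a=draw(cv2.imread("pics/side0.png"),p,220,190,100,90,4); b=draw(cv2.imread("pics/top0.png"),q,175,155,100,100,4)
c=np.zeros((400,800,3),np.uint8); c[:360,:400]=a; c[:,400:]=b; cv2.imwrite("pics/ov.png",c)
```

```text
tip proj [np.float64(290.53379724496256), np.float64(223.9654411055821)] [np.float64(225.90331949742648), np.float64(225.16843093905783)]
sh1 [-72.7 -47.5]
sh2 [-73.4 -11.9]
sh3 [-74.6  21.1]
sh4 [-72.1  52. ]
top sh1 [-67.   46.2]
top sh2 [-69.3  14.3]
top sh3 [-68.  -18.5]
top sh4 [-70.7 -52.2]
top dl [-103.9   35.1] [-103.5   33.2] [-104.2   36.9]
top dr [-106.5  -36.7] [-106.1  -37.4] [-106.9  -36.1]
top fl [-118.1   70.5] [-117.5   68. ] [-118.6   72.8]
top fr [-113.   -71.4] [-112.6  -71.5] [-113.5  -71.3]
top bl [-130.1   69.1] [-129.4   66.7] [-130.9   71.5]
top br [-128.6  -75.2] [-127.8  -75.2] [-129.3  -75.1]
```

View pics/ov.png

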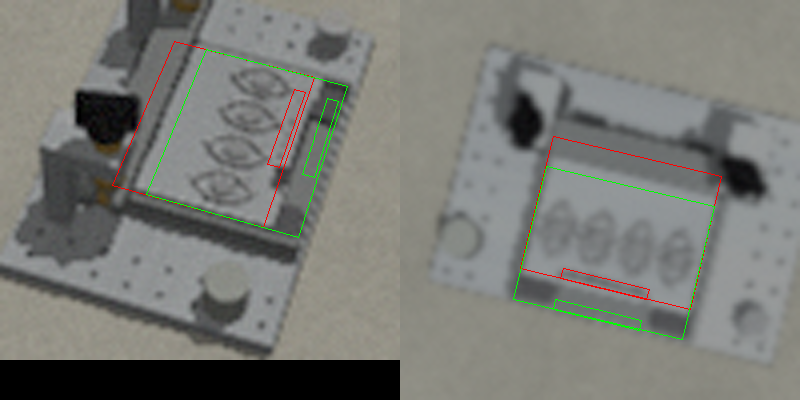

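Run:
```python
from h import *
np.set_printoptions(precision=1,suppress=True)
p=viewer.capture("side"); q=viewer.capture("top")
cv2.imwrite("pics/now_s.png",p["frame"][:,:,::-1]);cv2.imwrite("pics/now_t.png",q["frame"][:,:,::-1])
o=np.array([574.,50.8]);ex=np.array([np.cos(-.236),np.sin(-.236)]);ey=np.array([-ex[1],ex[0]])
J=lambda X:np.array([(X[:2]-o)@ex,(X[:2]-o)@ey])
s=bot.get_obs();print(s["contact_force"],s["moment"],s["tool_pos"],s["tau"])
for n,uv in dict(bl1=(257,178),bl2=(245,213),br1=(415,213),br2=(410,247)).items(): print(n,J(atz(q,np.array(uv)/4+[150,140],65)))
for t in("carrier","carrier_lip","bar"):
  for n,im in(("side",p),("top",q)):
    r=viewer.cut_out(t,im)
    for d in r[:3]:
        m=d["pixels"]; ys,xs=np.nonzero(m); print(t,n,d["score"],d["centre"],m.sum(),xs.min(),xs.max(),ys.min(),ys.max())
a=cv2.resize(p["frame"][60:260,230:330,::-1],None,fx=3,fy=3,interpolation=2)
for dx,dy,z in((37,95,116),(-37,95,116),(0,0,50),(-37,-95,116),(37,-95,116)):
    X=np.r_[np.array([475,75.1])+dx*ex+dy*ey,z]; u=proj(p,X); print(u); cv2.circle(a,tuple(int(v) for v in ((np.array(u)-[230,60]+.5)*3)),4,(0,0,255),1)
cv2.imwrite("pics/body.png",a)
```

```text
[-0.3 -0.5 -0.1] [ 0.  0. -0.] [474.9  75.1  50.4] [ -0.  -41.6 -18.3  -0.    0.1   0. ]
bl1 [14.9 66.2]
bl2 [-14.4  68.8]
br1 [ 17.1 -62.4]
br2 [-10.2 -64.9]
carrier side 0.92 [269.6, 229.0] 896 254 293 201 246
carrier side 0.76 [172.2, 243.3] 1761 145 196 221 268
carrier side 0.64 [322.3, 166.0] 265 316 327 150 178
carrier top 0.76 [320.2, 242.9] 1472 296 341 226 262
carrier top 0.65 [231.3, 204.6] 477 209 253 194 220
carrier top 0.57 [206.0, 125.6] 1444 184 229 105 143
carrier_lip side 0.84 [323.2, 162.5] 267 316 327 150 178
carrier_lip side 0.78 [169.1, 246.0] 1778 145 198 221 268
carrier_lip side 0.73 [272.6, 232.9] 912 253 294 202 246
carrier_lip top 0.95 [207.3, 125.9] 1441 183 229 105 143
carrier_lip top 0.76 [318.5, 243.9] 1444 297 341 225 261
carrier_lip top 0.72 [230.2, 203.7] 458 210 252 195 218
bar side 0.77 [260.7, 208.4] 522 240 273 188 242
bar top 0.88 [232.3, 194.3] 413 211 253 185 203
[np.float64(268.68018729523703), np.float64(233.10008100806078)]
[np.float64(296.44119255798756), np.float64(240.79865262868407)]
[np.float64(290.52289150929664), np.float64(224.07759310305514)]
[np.float64(313.4548983308587), np.float64(188.27617649124727)]
[np.float64(288.49903245465276), np.float64(182.13180853895267)]
```

View pics/body.png

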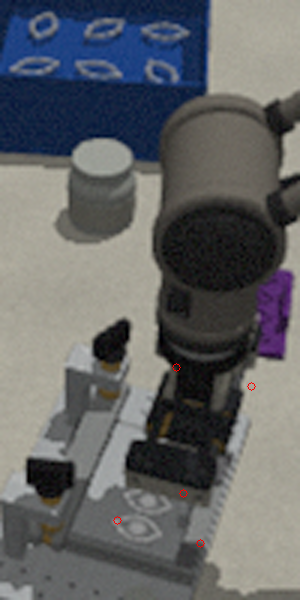

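```bash
python3 -m handwheel '-0.01 0 0 0 0 0 -1;-0.02 0 0 0 0 0 -1;-0.03 0 0 0 0 0 -1;-0.03 0 0 0 0 0 -1'
python3 -m handwheel '-0.01 0 0 0 0 0 -1;-0.02 0 0 0 0 0 -1;-0.02 0 0 0 0 0 -1'
python3 - <<'E'
from h import *
s=bot.get_obs();print(s["contact_force"],s["tool_pos"])
p=viewer.capture("side"); q=viewer.capture("top")
for t in("carrier",):
  for n,im in(("side",p),("top",q)):
    for d in viewer.cut_out(t,im)[:3]:
        m=d["pixels"]; ys,xs=np.nonzero(m); print(t,n,d["score"],d["centre"],m.sum(),xs.min(),xs.max(),ys.min(),ys.max())
# zoomed initial views of the lip region, contrast stretched
def z(f,x0,y0,w,h,s):
    c=cv2.imread(f)[y0:y0+h,x0:x0+w].astype(float); c=np.clip((c-40)*255/170,0,255).astype(np.uint8)
    return cv2.resize(c,None,fx=s,fy=s,interpolation=cv2.INTER_NEAREST)
a=z("pics/side0.png",262,195,50,60,8); b=z("pics/top0.png",198,205,56,40,7)
c=np.zeros((480,800,3),np.uint8); c[:480,:400]=a; c[:280,405:405+392]=b; cv2.imwrite("pics/lip.png",c)
E
```

```text
time: 7.47
tool_pos: [478.2, 74.4, 50.4]
tcp_rot: [3.141, 0.0, 2.906]
contact_force: [-0.3, -0.3, 0.4]
grip_width: 0.5
finger_force: 0.0
time: 7.72
tool_pos: [480.0, 73.9, 50.4]
tcp_rot: [3.141, 0.0, 2.906]
contact_force: [-0.0, -0.1, 0.3]
grip_width: 0.4
finger_force: 0.0
[-0.04017157 -0.11198325  0.31561193] [480.04654934  73.89321863  50.44384331]
carrier side 0.78 [171.2, 245.3] 1783 145 198 221 268
carrier side 0.74 [322.0, 166.1] 401 314 328 148 179
carrier side 0.69 [271.6, 229.2] 919 254 294 201 246
carrier top 0.76 [206.0, 124.1] 1453 185 229 105 143
carrier top 0.76 [323.7, 243.8] 1485 297 342 225 261
carrier top 0.68 [228.9, 201.4] 354 211 252 195 215
```

View pics/lip.png

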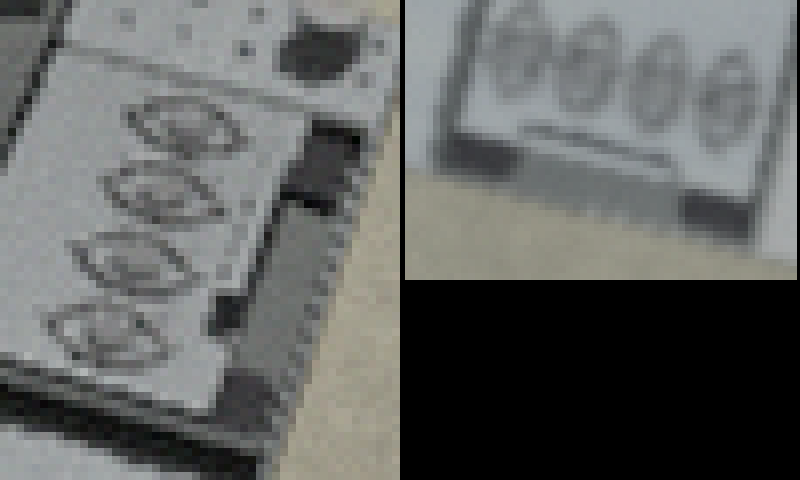

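Run:
```python
from h import *
np.set_printoptions(precision=1,suppress=True)
p=viewer.capture("side"); q=viewer.capture("top")
o=np.array([574.,50.8]);ex=np.array([np.cos(-.236),np.sin(-.236)]);ey=np.array([-ex[1],ex[0]])
J=lambda X:np.array([(X[:2]-o)@ex,(X[:2]-o)@ey])
for n,u in dict(drect_top=(225,297),drect_bot=(225,332),bandUL=(283,203),bandUR=(340,208),bandLL=(237,350),bandLR=(275,372),plate_frontL=(215,410),plate_frontR=(305,118)).items():
    print("side",n,*[J(atz(p,np.array(u)/8+[262,195],z)) for z in(15,38,62)])
for n,u in dict(l1=(525,127),l2=(670,160),bandUL=(525,150),bandUR=(680,190),bandLL=(515,182),bandLR=(680,220)).items():
    print("top",n,*[J(atz(q,(np.array(u)-[405,0])/7+[198,205],z)) for z in(15,38,62)])
print(J(np.array(bot.get_obs()["tool_pos"])))
```

```text
side drect_top [-104.     3.1] [-106.8   19.4] [-109.8   36.4]
side drect_bot [-108.1   18. ] [-110.8   33.9] [-113.7   50.5]
side bandUL [-113.1  -45.3] [-115.7  -27.8] [-118.5   -9.5]
side bandUR [-133.9  -50. ] [-136.   -32.3] [-138.1  -13.9]
side bandLL [-114.3   24.1] [-116.9   39.9] [-119.6   56.3]
side bandLR [-129.6   28.9] [-131.8   44.5] [-134.1   60.9]
side plate_frontL [-113.6   51.3] [-116.3   66.4] [-119.    82.1]
side plate_frontR [-110.7  -87.6] [-113.4  -69. ] [-116.2  -49.5]
top l1 [-104.1   38.1] [-103.8   36.3] [-103.5   34.4]
top l2 [-103.3  -31.4] [-103.   -32.1] [-102.7  -32.9]
top bandUL [-114.5   35.5] [-114.    33.8] [-113.5   31.9]
top bandUR [-115.8  -39.2] [-115.3  -39.8] [-114.8  -40.5]
top bandLL [-130.1   36.5] [-129.3   34.7] [-128.6   32.8]
top bandLR [-129.3  -42.5] [-128.6  -43.1] [-127.9  -43.6]
[-97.1   0.5]
```

Run:
```python
from h import *
p=viewer.capture("side"); q=viewer.capture("top")
cv2.imwrite("pics/n2s.png",p["frame"][:,:,::-1]);cv2.imwrite("pics/n2t.png",q["frame"][:,:,::-1])
ex=np.array([np.cos(-.236),np.sin(-.236)]);ey=np.array([-ex[1],ex[0]]); t=np.array(bot.get_obs()["tool_pos"])
def dr(p,x0,y0,w,h,s):
    im=p["frame"][y0:y0+h,x0:x0+w,::-1].astype(float)*1.6; im=cv2.resize(np.clip(im,0,255).astype(np.uint8),None,fx=s,fy=s,interpolation=2)
    for hx,hy,z,c in((37,95,66,(0,0,255)),(9.5,19,0,(0,255,0)),(9.5,19,50,(0,255,0))):
        uv=np.array([proj(p,np.r_[t[:2]+a*hx*ex+b*hy*ey,t[2]+z]) for a,b in((1,1),(1,-1),(-1,-1),(-1,1))])
        cv2.polylines(im,[((uv-[x0,y0]+.5)*s).astype(np.int32)],True,c,1)
    return im
a=dr(p,250,150,76,100,6); b=dr(q,185,190,85,65,4)
c=np.zeros((600,800,3),np.uint8); c[:600,:456]=a; c[:260,458:458+340]=b; cv2.imwrite("pics/grip.png",c)
```

```text
(no output)
```

View pics/grip.png

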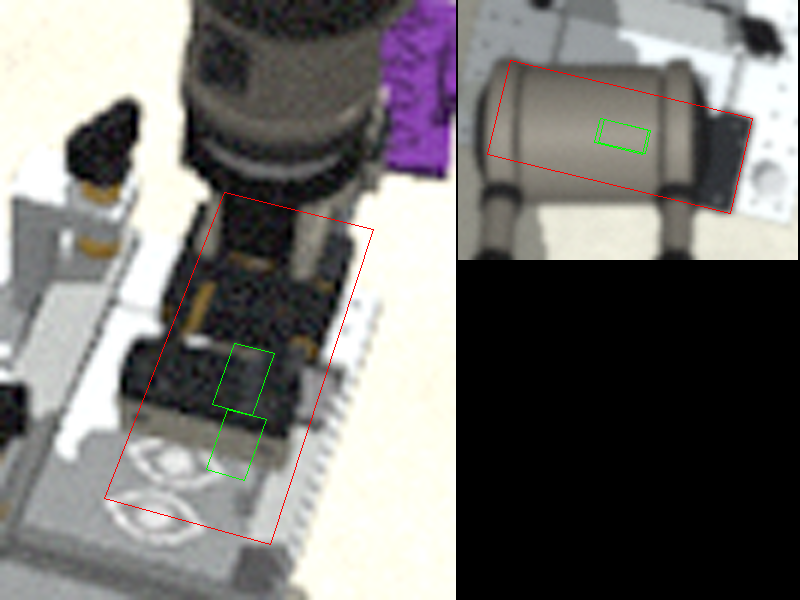

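```bash
python3 -m handwheel '0.3 0 0 0 0 0 -1;0.6 0 0 0 0 0 -1;0.6 0 0 0 0 0 -1;0.6 0 0 0 0 0 -1'
python3 -m handwheel '0 0 0.1 0 0 0 -1;0 0 0.2 0 0 0 -1;0 0 0.25 0 0 0 -1;0 0 0.3 0 0 0 -1;0 0 0.3 0 0 0 -1'
python3 - <<'E'
from h import *
p=viewer.capture("side"); q=viewer.capture("top")
cv2.imwrite("pics/n3s.png",p["frame"][:,:,::-1]);cv2.imwrite("pics/n3t.png",q["frame"][:,:,::-1])
ex=np.array([np.cos(-.236),np.sin(-.236)]);ey=np.array([-ex[1],ex[0]]); t=np.array(bot.get_obs()["tool_pos"]); print(t)
def dr(p,x0,y0,w,h,s):
    im=p["frame"][y0:y0+h,x0:x0+w,::-1].astype(float)*1.5; im=cv2.resize(np.clip(im,0,255).astype(np.uint8),None,fx=s,fy=s,interpolation=2)
    for hx,hy,z,c in((37,95,66,(0,0,255)),(9.5,19,0,(0,255,0))):
        uv=np.array([proj(p,np.r_[t[:2]+a*hx*ex+b*hy*ey,t[2]+z]) for a,b in((1,1),(1,-1),(-1,-1),(-1,1))])
        cv2.polylines(im,[((uv-[x0,y0]+.5)*s).astype(np.int32)],True,c,1)
    return im
a=dr(p,255,130,95,140,4); b=dr(q,185,170,100,90,4)
c=np.zeros((560,784,3),np.uint8); c[:560,:380]=a; c[:360,384:784]=b; cv2.imwrite("pics/g3.png",c)
E
```

```text
time: 8.45
tool_pos: [420.4, 88.2, 50.6]
tcp_rot: [-3.142, -0.0, 2.907]
contact_force: [0.5, -0.2, -0.4]
grip_width: 0.6
finger_force: 0.0
time: 8.87
tool_pos: [421.6, 87.8, 19.7]
tcp_rot: [-3.141, -0.001, 2.906]
contact_force: [0.6, 0.3, 0.3]
grip_width: 0.4
finger_force: 0.0
[421.85595519  87.87393827  20.44508258]
```

View pics/g3.png

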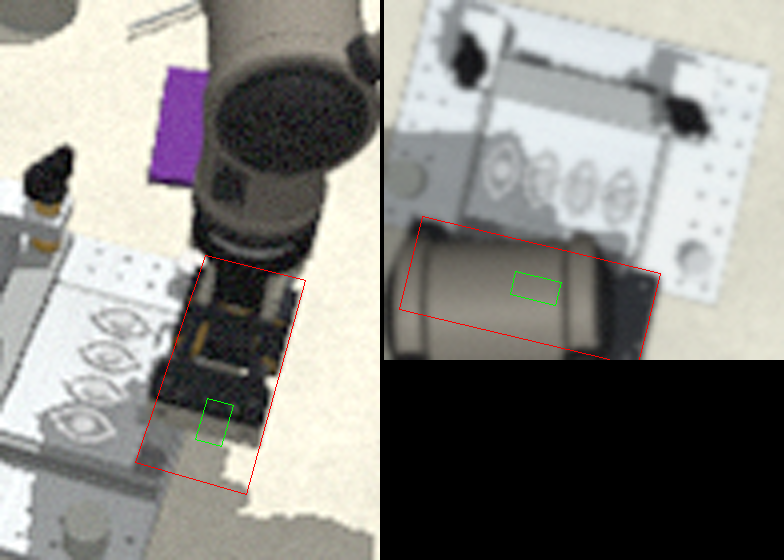

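```bash
python3 -m handwheel '0 0 0.04 0 0 0 -1;0 0 0.08 0 0 0 -1;0 0 0.12 0 0 0 -1;0 0 0.14 0 0 0 -1;0 0 0.14 0 0 0 -1'
python3 -m handwheel '0 0 0.02 0 0 0 -1;0 0 0.04 0 0 0 -1;0 0 0.05 0 0 0 -1;0 0 0.05 0 0 0 -1'
python3 -m handwheel '0 0 0.01 0 0 0 -1;0 0 0.02 0 0 0 -1;0 0 0.02 0 0 0 -1'
```

```text
time: 9.38
tool_pos: [421.0, 87.9, 5.9]
tcp_rot: [-3.141, -0.001, 2.906]
contact_force: [0.3, 0.4, 0.5]
grip_width: 0.6
finger_force: 0.0
time: 9.72
tool_pos: [421.3, 87.9, 1.2]
tcp_rot: [3.142, -0.0, 2.906]
contact_force: [-0.3, 0.8, 0.3]
grip_width: 0.4
finger_force: 0.0
time: 9.97
tool_pos: [421.4, 87.9, -0.7]
tcp_rot: [3.142, -0.0, 2.906]
contact_force: [0.7, 0.1, -0.9]
grip_width: 0.4
finger_force: 0.0
```

```bash
python3 -m handwheel '0 0 0.02 0 0 0 -1;0 0 0.04 0 0 0 -1;0 0 0.06 0 0 0 -1;0 0 0.06 0 0 0 -1'
python3 -m handwheel '0 0 0.02 0 0 0 -1;0 0 0.04 0 0 0 -1;0 0 0.06 0 0 0 -1;0 0 0.06 0 0 0 -1'
python3 -m handwheel '0 0 0.02 0 0 0 -1;0 0 0.04 0 0 0 -1;0 0 0.06 0 0 0 -1;0 0 0.06 0 0 0 -1'
python3 - <<'E'
from h import *
s=bot.get_obs();print({k:np.round(v,2).tolist() for k,v in s.items()})
E
```

```text
time: 10.3
tool_pos: [421.1, 87.9, -7.0]
tcp_rot: [-3.141, -0.001, 2.906]
contact_force: [-0.6, 0.1, -0.1]
grip_width: 0.7
finger_force: 0.0
time: 10.63
tool_pos: [421.2, 87.9, -13.0]
tcp_rot: [-3.141, -0.001, 2.906]
contact_force: [0.4, 0.5, -0.1]
grip_width: 0.5
finger_force: 0.0
time: 10.97
tool_pos: [421.2, 87.9, -18.9]
tcp_rot: [-3.142, -0.001, 2.906]
contact_force: [-0.7, -0.1, 0.3]
grip_width: 0.5
finger_force: 0.0
{'time': 10.97, 'joint_positions': [0.03, 0.49, 2.02, 0.0, 0.63, -1.31], 'dq': [-0.0, -0.01, -0.0, 0.0, 0.01, -0.0], 'tau': [0.01, -39.07, -12.99, -0.01, 0.0, -0.0], 'tool_pos': [421.17, 87.95, -18.95], 'tcp_rot': [-3.14, -0.0, 2.91], 'contact_force': [-0.66, -0.09, 0.34], 'moment': [-0.01, 0.01, 0.01], 'finger_force': 0.0, 'grip_width': 0.5}
```

Run:
```python
from h import *
p=viewer.capture("side"); q=viewer.capture("top"); print(bot.get_obs()["tool_pos"])
cv2.imwrite("pics/n4s.png",p["frame"][:,:,::-1]);cv2.imwrite("pics/n4t.png",q["frame"][:,:,::-1])
for n,y0 in(("n2s",170),("n3s",180),("n4s",190)):
    g=cv2.imread(f"pics/{n}.png",0); m=(g<48).astype(np.uint8); m[:y0]=m[:y0]; 
    k,l,st,c=cv2.connectedComponentsWithStats(m[150:290,264:345])
    # component largest
    i=1+np.argmax(st[1:,4]); mm=l==i
    print(n,st[i].tolist(),[(c+264,int(np.nonzero(mm[:,c])[0].max())+150) for c in range(0,81,3) if mm[:,c].any()])
    print("gray col below", [g[210:250,c].tolist() for c in ((283,) if n=="n2s" else (308,))])
```

```text
[421.38013414  87.95769073 -18.67995321]
n2s [6, 14, 47, 59, 1204] [(270, 215), (273, 216), (276, 217), (279, 218), (282, 219), (285, 219), (288, 220), (291, 221), (294, 222), (297, 222), (300, 210), (303, 207), (306, 199), (309, 179), (312, 176), (315, 171)]
gray col below [[34, 34, 21, 30, 15, 27, 29, 21, 21, 38, 64, 75, 75, 74, 81, 107, 110, 89, 90, 123, 131, 106, 95, 98, 94, 96, 102, 131, 129, 104, 101, 102, 99, 102, 98, 87, 79, 82, 75, 60]]
n3s [28, 29, 43, 58, 1150] [(294, 229), (297, 230), (300, 231), (303, 232), (306, 233), (309, 234), (312, 234), (315, 235), (318, 236), (321, 231), (324, 221), (327, 210), (330, 194), (333, 188)]
gray col below [[26, 19, 26, 22, 31, 14, 18, 9, 13, 16, 57, 59, 40, 23, 17, 25, 29, 27, 24, 23, 26, 34, 21, 19, 49, 74, 70, 76, 69, 92, 100, 102, 101, 99, 95, 102, 100, 102, 100, 102]]
n4s [27, 39, 42, 57, 1070] [(291, 237), (294, 239), (297, 240), (300, 240), (303, 241), (306, 242), (309, 243), (312, 244), (315, 244), (318, 244), (321, 231), (324, 223), (327, 205), (330, 201)]
gray col below [[8, 16, 15, 21, 20, 30, 32, 21, 24, 16, 21, 19, 29, 22, 34, 18, 11, 14, 5, 54, 74, 52, 27, 22, 35, 29, 19, 17, 24, 22, 16, 26, 19, 46, 71, 78, 73, 76, 93, 101]]
```

Run:
```python
from h import *
from scipy.optimize import least_squares
np.set_printoptions(precision=3,suppress=True)
p=viewer.capture("side"); print(np.array(p["T"]))
t=np.array([[480,73.9,50.4],[421.9,87.9,20.4],[421.4,88,-18.7]])
ex=np.array([np.cos(-.236),np.sin(-.236)]);ey=np.array([-ex[1],ex[0]])
for n,uv in dict(left=[(269.5,215.5),(292.5,228.5),(290.5,237)],right=[(298,222.5),(319.7,236.5),(319,244.8)]).items():
    r=least_squares(lambda d:np.ravel([np.array(proj(p,a+d))-b for a,b in zip(t,uv)]),[0,60,60]); d=r.x
    print(n,"jig x,y,z offset",d[:2]@ex,d[:2]@ey,d[2],"res",r.fun, "sd",.5*np.sqrt(np.diag(np.linalg.inv(r.jac.T@r.jac))))
    print("  if z=66+:",[proj(p,np.r_[t[1][:2]+37*(1 if n=="left" else -1)*ex+h*ey,t[1][2]+z]) for h,z in((95,66),(95,123),(45,66),(95,100),(37,66))])
```

```text
[[ -0.996  -0.07    0.048 513.72 ]
 [ -0.084   0.749  -0.657 723.371]
 [  0.011  -0.659  -0.752 913.208]
 [  0.      0.      0.      1.   ]]
left jig x,y,z offset 36.62649571803856 75.07183895023759 114.28531203765563 res [ 0.266 -0.273 -0.686 -0.024  0.43   0.309] sd [ 0.835 12.145 16.441]
  if z=66+: [[np.float64(288.3297994927214), np.float64(245.22532984105283)], [np.float64(289.8167775620875), np.float64(232.51950336535796)], [np.float64(293.3308654777076), np.float64(230.42471278859534)], [np.float64(289.2007408838714), np.float64(237.7833705987289)], [np.float64(294.10244893596746), np.float64(228.14121736501977)]]
right jig x,y,z offset -37.330889177775504 79.2626338699172 120.17035673279145 res [-0.011  0.185  0.531 -0.341 -0.536  0.159] sd [ 2.017 11.704 16.328]
  if z=66+: [[np.float64(316.0663336408657), np.float64(253.01913732852518)], [np.float64(318.86231128971497), np.float64(240.47128750650054)], [np.float64(320.27024315028854), np.float64(237.75464894260642)], [np.float64(317.7034991781075), np.float64(245.67182991941218)], [np.float64(320.9184843668246), np.float64(235.40087075139888)]]
```

```bash
python3 -m handwheel '0 0 0.02 0 0 0 -1;0 0 0.04 0 0 0 -1;0 0 0.06 0 0 0 -1;0 0 0.06 0 0 0 -1'
python3 -m handwheel '0 0 0.015 0 0 0 -1;0 0 0.03 0 0 0 -1;0 0 0.04 0 0 0 -1;0 0 0.04 0 0 0 -1'
python3 -m handwheel '0 0 0.015 0 0 0 -1;0 0 0.03 0 0 0 -1;0 0 0.04 0 0 0 -1;0 0 0.04 0 0 0 -1'
```

```text
time: 11.45
tool_pos: [421.1, 87.9, -25.0]
tcp_rot: [-3.142, -0.001, 2.906]
contact_force: [0.7, 0.2, -0.1]
grip_width: 0.4
finger_force: 0.0
time: 11.78
tool_pos: [421.3, 87.9, -28.8]
tcp_rot: [3.142, -0.0, 2.906]
contact_force: [0.0, -0.8, 0.4]
grip_width: 0.5
finger_force: 0.0
time: 12.12
tool_pos: [421.3, 87.9, -32.8]
tcp_rot: [-3.142, -0.0, 2.906]
contact_force: [-0.5, -0.1, 0.3]
grip_width: 0.6
finger_force: 0.0
```

```bash
for i in 1; do
python3 -m handwheel '0 0 0.015 0 0 0 -1;0 0 0.03 0 0 0 -1;0 0 0.03 0 0 0 -1' | grep -E "pos|force:"
python3 -m handwheel '0 0 0.015 0 0 0 -1;0 0 0.03 0 0 0 -1;0 0 0.03 0 0 0 -1' | grep -E "pos|force:"
python3 -m handwheel '0 0 0.015 0 0 0 -1;0 0 0.03 0 0 0 -1;0 0 0.03 0 0 0 -1' | grep -E "pos|force:"; done
python3 - <<'E'
from plant import bot; import numpy as np
s=bot.get_obs();print(s["time"],np.round(s["contact_force"],1),np.round(s["tau"],1),np.round(s["joint_positions"],3))
E
```

```text
tool_pos: [421.3, 87.9, -35.8]
contact_force: [-0.9, 0.2, -0.3]
finger_force: 0.0
tool_pos: [421.5, 88.0, -36.3]
contact_force: [-7.8, -0.4, 36.7]
finger_force: 17.8
tool_pos: [421.7, 88.0, -36.6]
contact_force: [-18.3, -2.6, 77.9]
finger_force: 38.6
12.8667 [-18.3  -2.6  77.9] [ -0.6 -10.9 -10.9   0.3  -5.7  -0. ] [ 0.028  0.525  2.036 -0.     0.577 -1.308]
```

```bash
python3 -m handwheel '0 0 -0.2 0 0 0 -1;0 0 -0.4 0 0 0 -1;0 0 -0.56 0 0 0 -1;0 0 -0.56 0 0 0 -1' | grep -E "pos|force:"
python3 -m handwheel '-0.06 0 0 0 0 0 -1;-0.12 0 0 0 0 0 -1;-0.17 0 0 0 0 0 -1;-0.21 0 0 0 0 0 -1;-0.24 0 0 0 0 0 -1;-0.26 0 0 0 0 0 -1;-0.28 0 0 0 0 0 -1;-0.28 0 0 0 0 0 -1' | grep -E "pos|force:"
python3 -m handwheel '-0.02 0 0 0 0 0 -1;-0.04 0 0 0 0 0 -1;-0.06 0 0 0 0 0 -1;-0.08 0 0 0 0 0 -1;-0.08 0 0 0 0 0 -1' | grep -E "pos|force:"
python3 -m handwheel '-0.02 0 0 0 0 0 -1;-0.04 0 0 0 0 0 -1;-0.06 0 0 0 0 0 -1;-0.08 0 0 0 0 0 -1;-0.08 0 0 0 0 0 -1' | grep -E "pos|force:"
```

```text
tool_pos: [423.4, 88.1, 17.0]
contact_force: [0.9, -0.5, -0.4]
finger_force: 0.0
tool_pos: [448.9, 81.3, 14.2]
contact_force: [-0.3, -0.1, -0.0]
finger_force: 0.0
tool_pos: [455.8, 79.6, 14.3]
contact_force: [-3.2, -0.3, 1.1]
finger_force: 1.4
tool_pos: [465.0, 77.5, 14.4]
contact_force: [-0.9, -0.2, -0.2]
finger_force: 0.5
```

```bash
python3 -m handwheel '-0.02 0 0 0 0 0 -1;-0.04 0 0 0 0 0 -1;-0.05 0 0 0 0 0 -1;-0.05 0 0 0 0 0 -1' | grep -E "pos|force:"
python3 -m handwheel '-0.01 0 0 0 0 0 -1;-0.02 0 0 0 0 0 -1;-0.02 0 0 0 0 0 -1' | grep -E "pos|force:"
python3 -m handwheel '-0.01 0 0 0 0 0 -1;-0.01 0 0 0 0 0 -1' | grep -E "pos|force:"
python3 -m handwheel '-0.01 0 0 0 0 0 -1;-0.01 0 0 0 0 0 -1' | grep -E "pos|force:"
```

```text
tool_pos: [469.7, 76.4, 14.4]
contact_force: [-0.6, -0.5, -0.9]
finger_force: 0.6
tool_pos: [471.2, 76.0, 14.4]
contact_force: [-1.1, 0.7, 0.2]
finger_force: 1.0
tool_pos: [472.2, 75.8, 14.4]
contact_force: [-2.9, -0.5, -0.2]
finger_force: 1.1
tool_pos: [473.2, 75.5, 14.4]
contact_force: [-2.0, 0.4, -0.7]
finger_force: 1.0
```

```bash
python3 -m handwheel '-0.01 0 0 0 0 0 -1;-0.01 0 0 0 0 0 -1' | grep -E "pos|force:"
python3 -m handwheel '-0.01 0 0 0 0 0 -1;-0.01 0 0 0 0 0 -1' | grep -E "pos|force:"
python3 -m handwheel '-0.005 0 0 0 0 0 -1;-0.005 0 0 0 0 0 -1' | grep -E "pos|force:"
```

```text
tool_pos: [474.2, 75.3, 14.4]
contact_force: [-3.3, -0.1, -0.7]
finger_force: 1.0
tool_pos: [474.6, 75.2, 14.4]
contact_force: [-3.3, 2.6, 0.4]
finger_force: 2.0
tool_pos: [474.6, 75.2, 14.4]
contact_force: [-5.5, 1.4, 1.9]
finger_force: 2.8
```

```bash
python3 -m handwheel '-0.01 0 0 0 0 0 -1;-0.01 0 0 0 0 0 -1' | grep -E "pos|force:|rot"
python3 -m handwheel '-0.005 0 0 0 0 0 -1;-0.005 0 0 0 0 0 -1;-0.005 0 0 0 0 0 -1' | grep -E "pos|force:|rot"
python3 - <<'E'
from h import *
p=viewer.capture("side"); q=viewer.capture("top")
for n,im in(("side",p),("top",q)):
    for d in viewer.cut_out("carrier",im)[:3]:
        m=d["pixels"]; ys,xs=np.nonzero(m); print(n,d["score"],d["centre"],m.sum(),xs.min(),xs.max(),ys.min(),ys.max())
E
```

```text
tool_pos: [474.6, 75.2, 14.3]
tcp_rot: [-3.141, -0.004, 2.906]
contact_force: [-8.5, 3.7, 4.1]
finger_force: 4.2
tool_pos: [474.6, 75.2, 14.3]
tcp_rot: [-3.141, -0.004, 2.906]
contact_force: [-9.3, 4.5, 5.5]
finger_force: 5.0
side 0.67 [268.1, 224.4] 659 255 284 202 244
side 0.65 [321.6, 169.6] 269 314 328 150 178
side 0.62 [172.3, 244.4] 1813 144 198 221 268
top 0.95 [207.0, 125.3] 1389 184 229 106 142
top 0.58 [319.2, 242.0] 1444 297 341 224 261
top 0.17 [380.9, 258.0] 310 364 393 228 268
```

```bash
python3 -m handwheel '0.08 0 0 0 0 0 -1;0.08 0 -0.3 0 0 0 0;0.08 0 -0.6 0 0 0 1;0.08 0 -1 0 0 0 1' | grep -E "pos|force:"
python3 -m handwheel '-0.1 0.1 -0.18 0 0 0 1;-0.35 0.25 -0.18 0 0 -0.03 1;-0.6 0.4 -0.18 0 0 -0.06 1;-0.6 0.4 -0.18 0 0 -0.0815 1;-0.6 0.4 -0.18 0 0 -0.0815 1;-0.6 0.4 -0.18 0 0 -0.0815 1' | grep -vE "force:"
python3 -c "
from plant import bot;print(bot.get_obs()['tool_pos'],bot.get_obs()['tcp_rot'],bot.get_obs()['joint_positions'])"
```

```text
tool_pos: [468.5, 76.3, 114.4]
contact_force: [0.6, -0.4, -0.4]
finger_force: 0.0
time: 17.57
tool_pos: [536.8, 101.3, 132.3]
tcp_rot: [-3.141, 0.001, -3.123]
grip_width: 56.0
[536.82796069 101.29630595 132.28814264] [-3.14139580e+00  5.64648409e-04 -3.12292843e+00] [ 4.63309919e-02  4.32627694e-01  1.55374535e+00 -2.32212310e-04
  1.15466064e+00 -1.54303569e+00]
```

```bash
python3 -m handwheel '-0.3 0.15 0 0 0 0 1;-0.578 0.303 0 0 0 0 1;-0.578 0.303 0 0 0 0 1;-0.578 0.303 0 0 0 0 1;-0.578 0.303 0.12 0 0 0 1;-0.578 0.303 0.24 0 0 0 1;-0.578 0.303 0.39 0 0 0 1;-0.578 0.303 0.39 0 0 0 1'
python3 -c "
from plant import bot;import numpy as np
s=bot.get_obs();print(s['time'],s['tool_pos'],s['contact_force'],s['moment'],s['grip_width'])"
```

```text
time: 18.23
tool_pos: [590.9, 132.0, 91.0]
tcp_rot: [-3.141, -0.005, -3.123]
contact_force: [0.0, 0.0, -0.6]
grip_width: 91.6
finger_force: 0.0
18.2333 [590.9484616  132.00300842  90.96616838] [ 0.04283531  0.00392233 -0.64453919] [ 0.0290117   0.04702025 -0.0144983 ] 91.61556419707996
```

```bash
python3 -m handwheel '0 0 0 0 0 0 -1;0 0 0 0 0 0 -1;0 0 0 0 0 0 -1;0 0 0 0 0 0 -1;0 0 0 0 0 0 -1;0 0 0 0 0 0 -1;0 0 0 0 0 0 -1;0 0 0 0 0 0 -1'
python3 -m handwheel '0 0 0 0 0 0 -1;0 0 0 0 0 0 -1;0 0 0 0 0 0 -1;0 0 0 0 0 0 -1;0 0 0 0 0 0 -1;0 0 0 0 0 0 -1'
python3 -c "
from plant import bot;import numpy as np
s=bot.get_obs();print(s['time'],s['tool_pos'],s['contact_force'],s['moment'],s['tcp_rot'],s['finger_force'])"
```

```text
time: 18.9
tool_pos: [593.9, 132.9, 93.5]
tcp_rot: [3.142, 0.0, -3.121]
contact_force: [0.6, -0.4, 0.5]
grip_width: 43.3
finger_force: 0.0
time: 19.4
tool_pos: [593.9, 133.0, 93.4]
tcp_rot: [3.141, 0.0, -3.121]
contact_force: [0.6, -0.1, -0.5]
grip_width: 11.2
finger_force: 29.7
19.4 [593.89767975 133.04797392  93.44519366] [ 0.5764702  -0.09602539 -0.47081706] [ 0.16380946  0.04108302 -0.18992234] [ 3.14124742e+00  2.68705517e-05 -3.12110646e+00] 29.684825241565704
```

```bash
cat > m.py <<'E'
from plant import bot;import numpy as np
s=bot.get_obs();print(round(s['time'],2),np.round(s['tool_pos'],1),'F',np.round(s['contact_force'],1),'M',np.round(s['moment'],3),'yaw',round(s['tcp_rot'][2],4),'grip',round(s['finger_force'],1),round(s['grip_width'],1))
E
python3 -m handwheel '0 0 0.003 0 0 0.032 -1;0 0 0.006 0 0 0.064 -1;0 0 0.009 0 0 0.096 -1;0 0 0.012 0 0 0.128 -1;0 0 0.014 0 0 0.15 -1;0 0 0.016 0 0 0.17 -1;0 0 0.018 0 0 0.19 -1' >/dev/null; python3 m.py
python3 -m handwheel '0 0 0 0 0 0 -1;0 0 0 0 0 0 -1' >/dev/null; python3 m.py
```

```text
19.98 [594.1 133.8  91.7] F [0.5 3.1 0.3] M [ 0.578 -0.092  0.145] yaw 2.5628 grip 29.9 11.6
20.15 [594.1 133.7  91.7] F [0.3 4.3 0.2] M [ 0.788 -0.144 -0.208] yaw 2.5672 grip 29.9 12.2
```

```bash
python3 -m handwheel '0 0 0.002 0 0 0.02 -1;0 0 0.004 0 0 0.04 -1;0 0 0.006 0 0 0.06 -1' >/dev/null; python3 m.py
python3 -m handwheel '0 0 0.002 0 0 0.02 -1;0 0 0.003 0 0 0.035 -1' >/dev/null; python3 m.py
python3 -m handwheel '0 0 0 0 0 0 1;0 0 0 0 0 0 1;0 0 0 0 0 0 1;0 0 0 0 0 0 1;0 0 -0.1 0 0 0 1;0 0 -0.25 0 0 0 1;0 0 -0.4 0 0 0 1' >/dev/null; python3 m.py
```

```text
20.4 [594.2 133.9  91.2] F [ 0.3  5.4 -0.2] M [ 1.034 -0.188  0.207] yaw 2.3764 grip 29.9 11.6
20.57 [594.3 134.   90.9] F [ 1.7  5.9 -1.5] M [ 1.032 -0.282  0.159] yaw 2.2664 grip 29.9 12.0
21.15 [593.7 132.6 131.5] F [-0.4 -1.2  0.6] M [-0.004  0.041  0.022] yaw 2.2674 grip 0.0 54.1
```

```bash
python3 -m handwheel '-0.25 -0.3 0 0 0 0 1;-0.5 -0.6 0 0 0 0.04 1;-0.75 -0.8 0 0 0 0.08 1;-1 -1 0 0 0 0.12 1;-1 -1 0 0 0 0.16 1;-1 -1 0 0 0 0.2 1;-1 -1 0 0 0 0.24 1;-1 -1 0 0 0 0.24 1' >/dev/null; python3 m.py
```

```text
21.82 [581.5  -8.5 131.6] F [-0.3  0.   0.1] M [-0.05   0.002  0.069] yaw 1.5081 grip 0.0 91.6
```

```bash
python3 -m handwheel '-0.242 -0.252 0 0 0 0.04 1;-0.242 -0.252 0 0 0 0.08 1;-0.242 -0.252 0 0 0 0.12 1;-0.242 -0.252 0 0 0 0.16 1;-0.242 -0.252 0.1 0 0 0.173 1;-0.242 -0.252 0.25 0 0 0.173 1;-0.242 -0.252 0.385 0 0 0.173 1;-0.242 -0.252 0.385 0 0 0.173 0.5' >/dev/null; python3 m.py
python3 -m handwheel '0 0 0 0 0 0 -1;0 0 0 0 0 0 -1;0 0 0 0 0 0 -1;0 0 0 0 0 0 -1;0 0 0 0 0 0 -1;0 0 0 0 0 0 -1;0 0 0 0 0 0 -1;0 0 0 0 0 0 -1' >/dev/null; python3 m.py
python3 -m handwheel '0 0 0 0 0 0 -1;0 0 0 0 0 0 -1;0 0 0 0 0 0 -1' >/dev/null; python3 m.py
```

```text
22.48 [553.2 -30.3  90.3] F [-1.3  0.4  0.4] M [-0.064  0.152 -0.025] yaw 0.9737 grip 0.0 88.7
23.15 [554.8 -30.7  92.3] F [-0.   0.1 -1. ] M [-0.077  0.087 -0.05 ] yaw 0.9695 grip 0.0 36.0
23.4 [554.7 -30.7  92.2] F [ 0.  -0.6 -0.5] M [-0.11   0.146  0.046] yaw 0.9695 grip 0.0 16.4
```

```bash
python3 -m handwheel '0 0 0 0 0 0 -1;0 0 0 0 0 0 -1;0 0 0.003 0 0 0.032 -1;0 0 0.006 0 0 0.064 -1;0 0 0.009 0 0 0.096 -1;0 0 0.012 0 0 0.128 -1;0 0 0.015 0 0 0.16 -1;0 0 0.017 0 0 0.18 -1' >/dev/null; python3 m.py
python3 -m handwheel '0 0 0.003 0 0 0.032 -1;0 0 0.006 0 0 0.064 -1;0 0 0.009 0 0 0.096 -1;0 0 0.011 0 0 0.116 -1;0 0 0.013 0 0 0.136 -1' >/dev/null; python3 m.py
python3 -m handwheel '0 0 0.002 0 0 0.02 -1;0 0 0.004 0 0 0.04 -1;0 0 0.006 0 0 0.06 -1' >/dev/null; python3 m.py
```

```text
24.07 [555.9 -31.3  90.8] F [ 3.5 -3.2 -0.8] M [-0.434 -0.377  0.155] yaw 0.3993 grip 29.9 11.7
24.48 [556.  -31.9  89.6] F [ 2.9 -4.8 -0.7] M [-0.808 -0.363  0.141] yaw -0.0262 grip 29.9 12.3
24.73 [556.  -32.2  89. ] F [ 3.9 -6.5 -0.4] M [-1.021 -0.313  0.142] yaw -0.2144 grip 29.9 11.8
```

```bash
python3 -m handwheel '0 0 0.002 0 0 0.02 -1;0 0 0.004 0 0 0.04 -1;0 0 0.006 0 0 0.06 -1' >/dev/null; python3 m.py
python3 -m handwheel '0 0 0.002 0 0 0.02 -1;0 0 0.004 0 0 0.04 -1;0 0 0.005 0 0 0.052 -1' >/dev/null; python3 m.py
python3 -m handwheel '0 0 0 0 0 0 1;0 0 0 0 0 0 1;0 0 0 0 0 0 1;0 0 0 0 0 0 1;0 0 -0.1 0 0 0 1;0 0 -0.25 0 0 0 1;0 0 -0.43 0 0 0 1' >/dev/null; python3 m.py
```

```text
24.98 [555.9 -32.4  88.5] F [ 2.6 -7.1  0.6] M [-1.113 -0.232  0.168] yaw -0.4029 grip 29.9 11.7
25.23 [555.8 -32.7  88. ] F [ 1.1 -7.   0.2] M [-1.238 -0.093  0.226] yaw -0.5664 grip 30.0 11.8
25.82 [554.  -30.4 130.8] F [ 0.5 -0.2 -1. ] M [ 0.01   0.176 -0.038] yaw -0.5632 grip 0.0 53.6
```

```bash
python3 -m handwheel '-0.13 -0.25 0 0 0 -0.0397 1;-0.26 -0.5 0 0 0 -0.0795 1;-0.4 -0.75 0 0 0 -0.119 1;-0.54 -1 0 0 0 -0.159 1;-0.54 -1 0 0 0 -0.1985 1;-0.54 -1 0 0 0 -0.238 1;-0.54 -1 0 0 0 -0.278 1;-0.54 -1 0 0 0 -0.318 1' >/dev/null; python3 m.py
python3 -m handwheel '0.17 -0.11 0 0 0 -0.0397 1;0.34 -0.22 0 0 0 -0.0795 1;0.514 -0.33 0 0 0 -0.119 1;0.514 -0.33 0 0 0 -0.159 1;0.514 -0.33 0 0 0 -0.1985 1;0.514 -0.33 0 0 0 -0.238 1;0.514 -0.33 0 0 0 -0.278 1;0.514 -0.33 0 0 0 -0.318 1' >/dev/null; python3 m.py
python3 -m handwheel '0 0 0 0 0 -0.0397 1;0 0 0 0 0 -0.0795 1;0 0 0 0 0 -0.119 1;0 0 0 0 0 -0.159 1;0 0 0 0 0 -0.1985 1;0 0 0 0 0 -0.238 1;0 0 0 0 0 -0.263 1;0 0 0 0 0 -0.263 1' >/dev/null; python3 m.py
```

```text
26.48 [562.5  83.3 131.3] F [ 0.5 -0.  -0.4] M [-0.093  0.134  0.031] yaw 0.4414 grip 0.0 91.5
27.15 [595.2 134.6 131.2] F [-0.4  0.6 -0.5] M [-0.066  0.075 -0.006] yaw 1.4386 grip 0.0 91.6
27.82 [595.3 134.5 131.2] F [-0.3 -1.1  0.3] M [-0.062  0.003  0.02 ] yaw 2.2612 grip 0.0 91.9
```

```bash
python3 -m handwheel '0.005 -0.006 0.15 0 0 0 1;0.005 -0.006 0.3 0 0 0 0;0.005 -0.006 0.4 0 0 0 -1;0.005 -0.006 0.405 0 0 0 -1;0.005 -0.006 0.405 0 0 0 -1;0.005 -0.006 0.405 0 0 0 -1;0.005 -0.006 0.405 0 0 0 -1;0.005 -0.006 0.405 0 0 0 -1' >/dev/null; python3 m.py
python3 -m handwheel '0 0 0 0 0 0 -1;0 0 0 0 0 0 -1;0 0 0 0 0 0 -1;0 0 0 0 0 0 -1;0 0 0 0 0 0 -1;0 0 0 0 0 0 -1;0 0 0 0 0 0 -1;0 0 0 0 0 0 -1' >/dev/null; python3 m.py
python3 -m handwheel '0 0 0.003 0 0 0.032 -1;0 0 0.006 0 0 0.064 -1;0 0 0.008 0 0 0.084 -1;0 0 0.010 0 0 0.104 -1' >/dev/null; python3 m.py
```

```text
28.48 [595.  134.4  90.9] F [-0.8 -0.1 -0.1] M [-0.049  0.015 -0.074] yaw 2.2578 grip 0.0 50.3
29.15 [594.4 134.2  90. ] F [-1.3 -0.1  0.6] M [-0.179  0.122  0.092] yaw 2.2582 grip 30.0 11.6
29.48 [594.8 134.4  89. ] F [ 0.3  0.8 -1.2] M [ 0.02  -0.115  0.139] yaw 1.9282 grip 30.0 11.4
```

```bash
python3 -m handwheel '0 0 0.002 0 0 0.02 -1;0 0 0.004 0 0 0.04 -1;0 0 0.006 0 0 0.06 -1' >/dev/null; python3 m.py
python3 -m handwheel '0 0 0.002 0 0 0.02 -1;0 0 0.004 0 0 0.04 -1;0 0 0.006 0 0 0.06 -1' >/dev/null; python3 m.py
python3 -m handwheel '0 0 0.001 0 0 0.01 -1;0 0 0.002 0 0 0.02 -1;0 0 0.003 0 0 0.03 -1;0 0 0.004 0 0 0.04 -1' >/dev/null; python3 m.py
```

```text
29.73 [595.1 134.6  88.6] F [0.7 1.4 0. ] M [ 0.052 -0.21   0.163] yaw 1.7401 grip 30.0 11.7
29.98 [595.4 134.6  88. ] F [2.6 0.9 0. ] M [ 0.058 -0.369  0.231] yaw 1.5515 grip 30.0 11.7
30.32 [595.6 134.6  87.7] F [ 3.1  0.7 -0.4] M [ 0.074 -0.407  0.237] yaw 1.4275 grip 30.0 11.7
```

```bash
python3 -m handwheel '0 0 0.001 0 0 0.008 -1;0 0 0.002 0 0 0.016 -1' >/dev/null; python3 m.py
python3 -m handwheel '0 0 0.001 0 0 0.008 -1' >/dev/null; python3 m.py
python3 -m handwheel '0 0 0.001 0 0 0.008 -1' >/dev/null; python3 m.py
python3 -m handwheel '0 0 0.001 0 0 0.008 -1' >/dev/null; python3 m.py
python3 -m handwheel '0 0 0 0 0 0 -1' >/dev/null; python3 m.py
```

```text
30.48 [595.7 134.6  87.5] F [ 3.   1.3 -1. ] M [ 0.038 -0.387  0.265] yaw 1.3775 grip 30.0 11.7
30.57 [595.7 134.7  87.5] F [ 2.6  1.4 -0.1] M [ 0.028 -0.421  0.265] yaw 1.3524 grip 30.0 11.6
30.65 [595.7 134.6  87.4] F [2.5 1.5 0.2] M [ 0.087 -0.418  0.24 ] yaw 1.3273 grip 30.0 11.6
30.73 [595.7 134.6  87.3] F [ 3.5  1.  -0.1] M [ 0.005 -0.503  0.303] yaw 1.3022 grip 30.0 11.6
30.82 [595.7 134.6  87.3] F [ 4.7  1.7 -0.5] M [ 0.064 -0.509  0.123] yaw 1.3023 grip 30.0 11.6
```

```bash
python3 -m handwheel '0 0 0 0 0 0 1;0 0 0 0 0 0 1;0 0 0 0 0 0 1;0 0 0 0 0 0 1;0 0 -0.1 0 0 0 1;0 0 -0.25 0 0 0 1;0 0 -0.43 0 0 0 1;0 0 -0.43 0 0 0 1' >/dev/null; python3 m.py
```

```text
31.48 [596.6 134.5 134.2] F [1.4 0.3 0.8] M [-0.077  0.042 -0.022] yaw 1.3031 grip 0.0 60.4
```

```bash
python3 -m handwheel '-0.25 0 0 0 0 -0.035 1;-0.5 0 0 0 0 -0.07 1;-0.75 0 0 0 0 -0.105 1;-1 0 0 0 0 -0.14 1;-1 0 0 0 0 -0.175 1;-1 0 0 0 0 -0.21 1;-1 0 0 0 0 -0.245 1;-1 0 0 0 0 -0.28 1' >/dev/null; python3 m.py
python3 -m handwheel '-0.16 -0.17 0 0 0 -0.035 1;-0.33 -0.35 0 0 0 -0.07 1;-0.495 -0.52 0 0 0 -0.105 1;-0.495 -0.52 0 0 0 -0.1255 1;-0.495 -0.52 0 0 0 -0.1255 1;-0.495 -0.52 0 0 0 -0.1255 1' >/dev/null; python3 m.py
```

```text
32.15 [567.8  37.6 129.9] F [-0.3  0.2 -0.3] M [-0.045 -0.009  0.036] yaw 2.1875 grip 0.0 91.9
32.65 [553.8 -32.5 129.9] F [ 0.2 -0.5  0.1] M [ 0.014 -0.007  0.011] yaw 2.5742 grip 0.0 91.7
```

```bash
python3 -m handwheel '-0.017 0.014 0.15 0 0 0 1;-0.017 0.014 0.3 0 0 0 0;-0.017 0.014 0.41 0 0 0 -1;-0.017 0.014 0.42 0 0 0 -1;-0.017 0.014 0.42 0 0 0 -1;-0.017 0.014 0.42 0 0 0 -1;-0.017 0.014 0.42 0 0 0 -1;-0.017 0.014 0.42 0 0 0 -1' >/dev/null; python3 m.py
python3 -m handwheel '0 0 0 0 0 0 -1;0 0 0 0 0 0 -1;0 0 0 0 0 0 -1;0 0 0 0 0 0 -1;0 0 0 0 0 0 -1;0 0 0 0 0 0 -1;0 0 0 0 0 0 -1;0 0 0 0 0 0 -1' >/dev/null; python3 m.py
python3 -m handwheel '0 0 0.001 0 0 0.01 -1' >/dev/null; python3 m.py
python3 -m handwheel '0 0 0.001 0 0 0.01 -1' >/dev/null; python3 m.py
python3 -m handwheel '0 0 0.001 0 0 0.01 -1' >/dev/null; python3 m.py
python3 -m handwheel '0 0 0.001 0 0 0.01 -1' >/dev/null; python3 m.py
python3 -m handwheel '0 0 0.001 0 0 0.01 -1' >/dev/null; python3 m.py
```

```text
33.32 [556.6 -32.2  88.8] F [ 0.6 -0.2 -0.4] M [-0.011 -0.044  0.056] yaw 2.5767 grip 0.0 49.7
33.98 [555.9 -32.6  87.9] F [-2.3 -2.7  1.3] M [-0.467  0.302 -0.03 ] yaw 2.5768 grip 30.0 11.5
34.07 [555.8 -32.7  87.9] F [-2.5 -2.4  1.6] M [-0.557  0.349  0.123] yaw 2.5459 grip 30.0 11.8
34.15 [555.8 -32.7  87.8] F [-1.4 -3.5  1.3] M [-0.582  0.392  0.231] yaw 2.5131 grip 30.0 12.0
34.23 [555.8 -32.8  87.7] F [-0.8 -3.2  2.1] M [-0.568  0.399  0.162] yaw 2.4816 grip 30.0 11.7
34.32 [555.8 -32.8  87.6] F [-1.6 -3.8  2.4] M [-0.557  0.402  0.163] yaw 2.4502 grip 30.0 11.9
34.4 [555.7 -32.8  87.5] F [-2.6 -3.8  2. ] M [-0.614  0.457  0.189] yaw 2.4188 grip 30.0 11.8
```

```bash
for i in 1; do
python3 -m handwheel '0 0 0.001 0 0 0.01 -1' >/dev/null; python3 m.py
python3 -m handwheel '0 0 0.001 0 0 0.01 -1' >/dev/null; python3 m.py
python3 -m handwheel '0 0 0.001 0 0 0.01 -1' >/dev/null; python3 m.py
python3 -m handwheel '0 0 0.001 0 0 0.01 -1' >/dev/null; python3 m.py
python3 -m handwheel '0 0 0.001 0 0 0.01 -1' >/dev/null; python3 m.py
python3 -m handwheel '0 0 0.001 0 0 0.01 -1' >/dev/null; python3 m.py
done
```

```text
34.48 [555.7 -32.9  87.4] F [-2.2 -3.1  2. ] M [-0.689  0.47   0.22 ] yaw 2.3874 grip 30.0 12.0
34.57 [555.7 -32.9  87.3] F [-3.3 -4.   1.8] M [-0.688  0.533  0.194] yaw 2.356 grip 30.0 11.7
34.65 [555.6 -33.   87.3] F [-2.9 -4.2  2.5] M [-0.712  0.443  0.202] yaw 2.3246 grip 30.0 11.7
34.73 [555.6 -33.   87.1] F [-2.5 -4.4  2.3] M [-0.737  0.536  0.223] yaw 2.2932 grip 30.0 11.9
34.82 [555.6 -33.   87.1] F [-3.  -5.2  3. ] M [-0.748  0.589  0.204] yaw 2.2618 grip 30.0 11.9
34.9 [555.5 -33.1  87. ] F [-3.4 -4.3  3.2] M [-0.761  0.618  0.228] yaw 2.2304 grip 30.0 12.1
```

```bash
python3 -m handwheel '0 0 0 0 0 0 1;0 0 0 0 0 0 1;0 0 0 0 0 0 1;0 0 0 0 0 0 1;0 0 -0.1 0 0 0 1;0 0 -0.25 0 0 0 1;0 0 -0.43 0 0 0 1;0 0 -0.43 0 0 0 1' >/dev/null; python3 m.py
```

```text
35.57 [558.3 -32.5 133.8] F [0.3 0.5 1.3] M [-0.005  0.027 -0.   ] yaw 2.2317 grip 0.0 60.3
```

```bash
python3 -m handwheel '0.23 0.25 0 0 0 0.035 1;0.45 0.5 0 0 0 0.07 1;0.7 0.75 0 0 0 0.105 1;0.9 1 0 0 0 0.14 1;0.9 1 0 0 0 0.175 1;0.9 1 0 0 0 0.21 1;0.9 1 0 0 0 0.245 1;0.9 1 0 0 0 0.28 1' >/dev/null; python3 m.py
python3 -m handwheel '0.2 0.03 0 0 0 0.0156 1;0.365 0.067 0 0 0 0.0156 1;0.365 0.067 0 0 0 0.0156 1;0.365 0.067 0 0 0 0.0156 1' >/dev/null; python3 m.py
```

```text
36.23 [579.7 100.7 129.6] F [0.1 0.1 0.3] M [-0.054  0.088  0.002] yaw 1.3473 grip 0.0 91.8
36.57 [594.1 134.8 129.4] F [-0.6  0.3  0.6] M [-0.072  0.137  0.016] yaw 1.3045 grip 0.0 91.6
```

```bash
python3 -m handwheel '0 0.014 0.15 0 0 0 1;0 0.014 0.3 0 0 0 0;0 0.014 0.41 0 0 0 -1;0 0.014 0.42 0 0 0 -1;0 0.014 0.42 0 0 0 -1;0 0.014 0.42 0 0 0 -1;0 0.014 0.42 0 0 0 -1;0 0.014 0.42 0 0 0 -1' >/dev/null; python3 m.py
python3 -m handwheel '0 0 0 0 0 0 -1;0 0 0 0 0 0 -1;0 0 0 0 0 0 -1;0 0 0 0 0 0 -1;0 0 0 0 0 0 -1;0 0 0 0 0 0 -1;0 0 0 0 0 0 -1;0 0 0 0 0 0 -1' >/dev/null; python3 m.py
python3 -m handwheel '0 0 -0.001 0 0 -0.01 -1;0 0 -0.002 0 0 -0.02 -1' >/dev/null; python3 m.py
python3 -m handwheel '0 0 -0.001 0 0 -0.01 -1' >/dev/null; python3 m.py
python3 -m handwheel '0 0 -0.001 0 0 -0.01 -1' >/dev/null; python3 m.py
python3 -m handwheel '0 0 -0.001 0 0 -0.01 -1' >/dev/null; python3 m.py
python3 -m handwheel '0 0 -0.001 0 0 -0.01 -1' >/dev/null; python3 m.py
```

```text
37.23 [596.2 134.   88.8] F [ 0.1  0.3 -1.4] M [-0.063  0.026  0.019] yaw 1.3027 grip 0.0 49.7
37.9 [595.6 134.   87.8] F [-0.3  0.8  0.5] M [-0.082  0.076  0.133] yaw 1.3028 grip 30.0 11.8
38.07 [595.6 134.   88. ] F [ 0.1 -0.5 -0.3] M [-0.08   0.167 -0.083] yaw 1.3666 grip 30.0 12.0
38.15 [595.5 134.   88.1] F [-0.6 -0.3  0.8] M [-0.062  0.18  -0.142] yaw 1.3981 grip 30.0 12.1
38.23 [595.5 134.   88.2] F [-0.7  0.8  0.9] M [-0.075  0.186 -0.073] yaw 1.4295 grip 30.0 11.7
38.32 [595.5 134.   88.3] F [-1.  -0.  -0.3] M [-0.065  0.179 -0.153] yaw 1.461 grip 30.0 12.1
38.4 [595.4 134.   88.3] F [-0.3  0.1  0.3] M [-0.039  0.178 -0.123] yaw 1.4923 grip 30.0 11.9
```

```bash
python3 -m handwheel '0 0 0.001 0 0 0.008 -1;0 0 0.001 0 0 0.016 -1' >/dev/null; python3 m.py
python3 -m handwheel '0 0 0.001 0 0 0.008 -1' >/dev/null; python3 m.py
python3 -m handwheel '0 0 0.001 0 0 0.008 -1' >/dev/null; python3 m.py
python3 -m handwheel '0 0 0.001 0 0 0.008 -1' >/dev/null; python3 m.py
python3 -m handwheel '0 0 0.001 0 0 0.008 -1' >/dev/null; python3 m.py
python3 -m handwheel '0 0 0.001 0 0 0.008 -1' >/dev/null; python3 m.py
python3 -m handwheel '0 0 0 0 0 0.008 -1' >/dev/null; python3 m.py
```

```text
38.57 [595.5 134.   88.2] F [-0.2  0.4  0.1] M [0.023 0.086 0.195] yaw 1.4402 grip 30.0 11.7
38.65 [595.5 134.   88.1] F [-0.8 -0.6  1.1] M [-0.133  0.102  0.24 ] yaw 1.4149 grip 30.0 11.7
38.73 [595.5 134.   88.1] F [-0.9 -0.4  0.3] M [-0.081  0.164  0.206] yaw 1.3898 grip 30.0 11.9
38.82 [595.5 134.   88. ] F [-0.  -0.1  0.1] M [-0.057  0.145  0.224] yaw 1.3646 grip 30.0 11.9
38.9 [595.6 134.   88. ] F [-0.9 -0.   0.9] M [-0.067  0.105  0.177] yaw 1.3395 grip 30.0 12.0
38.98 [595.6 134.   87.9] F [-0.2  0.1  0.9] M [-0.082  0.109  0.224] yaw 1.3144 grip 30.0 12.0
39.07 [595.7 134.   87.8] F [ 0.4 -0.  -0.2] M [-0.057  0.05   0.246] yaw 1.2892 grip 30.0 11.9
```

```bash
python3 -m handwheel '0 0 0.001 0 0 0.01 -1' >/dev/null; python3 m.py
python3 -m handwheel '0 0 0.001 0 0 0.01 -1' >/dev/null; python3 m.py
python3 -m handwheel '0 0 0.001 0 0 0.01 -1' >/dev/null; python3 m.py
python3 -m handwheel '0 0 0.001 0 0 0.01 -1' >/dev/null; python3 m.py
python3 -m handwheel '0 0 0.001 0 0 0.01 -1' >/dev/null; python3 m.py
python3 -m handwheel '0 0 0.001 0 0 0.01 -1' >/dev/null; python3 m.py
python3 -m handwheel '0 0 0 0 0 0 1;0 0 0 0 0 0 1;0 0 0 0 0 0 1;0 0 0 0 0 0 1;0 0 -0.1 0 0 0 1;0 0 -0.25 0 0 0 1;0 0 -0.43 0 0 0 1;0 0 -0.43 0 0 0 1' >/dev/null; python3 m.py
```

```text
39.15 [595.7 134.   87.7] F [-0.1  0.6 -0.1] M [-0.078  0.042  0.241] yaw 1.2579 grip 30.0 11.6
39.23 [595.7 134.   87.7] F [ 0.3  1.  -0.1] M [-0.08   0.078  0.252] yaw 1.2262 grip 30.0 11.5
39.32 [595.7 134.   87.6] F [-0.4  0.8 -0.4] M [-0.1    0.068  0.245] yaw 1.1948 grip 30.0 11.8
39.4 [595.8 134.   87.5] F [-0.6 -0.3  0.4] M [-0.112  0.066  0.195] yaw 1.1633 grip 30.0 11.7
39.48 [595.8 134.   87.4] F [-0.5  0.5  0.5] M [-0.096  0.054  0.219] yaw 1.132 grip 30.0 12.0
39.57 [595.8 134.   87.3] F [-0.1  0.6  0.4] M [-0.096  0.017  0.264] yaw 1.1006 grip 30.0 11.7
40.23 [597.9 134.2 134.6] F [ 0.8 -0.3  0.4] M [-0.063  0.053  0.012] yaw 1.1018 grip 0.0 61.0
```

```bash
python3 -m handwheel '-0.25 0.1 0 0 0 -0.035 1;-0.5 0.2 0 0 0 -0.07 1;-0.75 0.3 0 0 0 -0.105 1;-1 0.387 0 0 0 -0.14 1;-1 0.387 0 0 0 -0.175 1;-1 0.387 0 0 0 -0.21 1;-1 0.387 0 0 0 -0.245 1;-1 0.387 0 0 0 -0.28 1' >/dev/null; python3 m.py
python3 -m handwheel '-0.15 -0.17 0 0 0 -0.035 1;-0.3 -0.35 0 0 0 -0.07 1;-0.434 -0.525 0 0 0 -0.079 1;-0.434 -0.525 0 0 0 -0.079 1;-0.434 -0.525 0 0 0 -0.079 1' >/dev/null; python3 m.py
```

```text
40.9 [584.9  26.9 130.2] F [ 1.4 -0.6  0.7] M [-0.111  0.022  0.004] yaw 1.9862 grip 0.0 91.6
41.32 [553.9 -34.2 130.4] F [ 1.3  0.8 -0.3] M [-0.015 -0.03   0.022] yaw 2.227 grip 0.0 92.0
```

```bash
python3 -m handwheel '0 0.016 0.15 0 0 0 1;0 0.016 0.3 0 0 0 0;0 0.016 0.42 0 0 0 -1;0 0.016 0.433 0 0 0 -1;0 0.016 0.433 0 0 0 -1;0 0.016 0.433 0 0 0 -1;0 0.016 0.433 0 0 0 -1;0 0.016 0.433 0 0 0 -1' >/dev/null; python3 m.py
python3 -m handwheel '0 0 0 0 0 0 -1;0 0 0 0 0 0 -1;0 0 0 0 0 0 -1;0 0 0 0 0 0 -1;0 0 0 0 0 0 -1;0 0 0 0 0 0 -1;0 0 0 0 0 0 -1;0 0 0 0 0 0 -1' >/dev/null; python3 m.py
python3 -m handwheel '0 0 -0.001 0 0 -0.01 -1;0 0 -0.002 0 0 -0.02 -1' >/dev/null; python3 m.py
python3 -m handwheel '0 0 -0.001 0 0 -0.01 -1' >/dev/null; python3 m.py
python3 -m handwheel '0 0 -0.001 0 0 -0.01 -1' >/dev/null; python3 m.py
python3 -m handwheel '0 0 -0.001 0 0 -0.01 -1' >/dev/null; python3 m.py
python3 -m handwheel '0 0 -0.001 0 0 -0.01 -1' >/dev/null; python3 m.py
python3 -m handwheel '0 0 0.001 0 0 0.01 -1;0 0 0.002 0 0 0.02 -1' >/dev/null; python3 m.py
python3 -m handwheel '0 0 0.001 0 0 0.01 -1' >/dev/null; python3 m.py
python3 -m handwheel '0 0 0.001 0 0 0.01 -1' >/dev/null; python3 m.py
python3 -m handwheel '0 0 0.001 0 0 0.01 -1' >/dev/null; python3 m.py
python3 -m handwheel '0 0 0.001 0 0 0.01 -1' >/dev/null; python3 m.py
```

```text
41.98 [556.  -32.4  87.8] F [-0.1 -0.6 -0.1] M [ 0.022 -0.003 -0.003] yaw 2.2295 grip 0.0 49.9
42.65 [555.2 -32.7  87. ] F [-1.1 -1.1  0.9] M [-0.259  0.284  0.121] yaw 2.2296 grip 30.0 11.8
42.82 [555.2 -32.6  87.1] F [-1.9 -1.3  0.7] M [-0.262  0.251 -0.083] yaw 2.2932 grip 30.0 11.8
42.9 [555.2 -32.6  87.2] F [-1.6 -0.9  1.8] M [-0.196  0.232 -0.135] yaw 2.3246 grip 30.0 11.6
42.98 [555.3 -32.6  87.3] F [ 0.2 -0.8  0.5] M [-0.211  0.144 -0.053] yaw 2.3561 grip 30.0 11.6
43.07 [555.3 -32.6  87.4] F [-0.8 -1.3  0.5] M [-0.175  0.183 -0.119] yaw 2.3875 grip 30.0 11.5
43.15 [555.3 -32.5  87.5] F [-1.8 -0.2 -0. ] M [-0.151  0.16  -0.135] yaw 2.419 grip 30.0 11.7
43.32 [555.3 -32.6  87.3] F [-1.5 -0.4  1. ] M [-0.204  0.224  0.179] yaw 2.3541 grip 30.0 11.8
43.4 [555.2 -32.6  87.2] F [-1.4 -0.7  1.5] M [-0.279  0.221  0.187] yaw 2.3225 grip 30.0 11.7
43.48 [555.2 -32.6  87.1] F [-2.4 -0.9  1.3] M [-0.227  0.281  0.219] yaw 2.291 grip 30.0 11.7
43.57 [555.2 -32.7  87. ] F [-1.8 -1.7  0.9] M [-0.299  0.222  0.194] yaw 2.2597 grip 30.0 11.6
43.65 [555.2 -32.7  87. ] F [-2.2 -1.1  2.1] M [-0.297  0.337  0.203] yaw 2.2282 grip 30.0 11.5
```

```bash
python3 -m handwheel '0 0 0.001 0 0 0.01 -1;0 0 0.002 0 0 0.02 -1' >/dev/null; python3 m.py
python3 -m handwheel '0 0 0.001 0 0 0.01 -1' >/dev/null; python3 m.py
python3 -m handwheel '0 0 0.001 0 0 0.01 -1' >/dev/null; python3 m.py
python3 -m handwheel '0 0 0.001 0 0 0.01 -1' >/dev/null; python3 m.py
python3 -m handwheel '0 0 0.001 0 0 0.01 -1' >/dev/null; python3 m.py
python3 -m handwheel '0 0 0.001 0 0 0.01 -1' >/dev/null; python3 m.py
python3 -m handwheel '0 0 0.001 0 0 0.01 -1' >/dev/null; python3 m.py
```

```text
43.82 [555.1 -32.7  86.8] F [-3.8 -2.   1.2] M [-0.323  0.276  0.201] yaw 2.1654 grip 30.0 11.7
43.9 [555.1 -32.8  86.7] F [-1.7 -1.6  2.2] M [-0.33   0.375  0.206] yaw 2.134 grip 30.0 11.9
43.98 [555.1 -32.8  86.6] F [-2.3 -2.5  1.8] M [-0.338  0.433  0.19 ] yaw 2.1026 grip 30.0 11.9
44.07 [555.  -32.8  86.5] F [-1.6 -1.8  1.8] M [-0.397  0.444  0.22 ] yaw 2.0713 grip 30.0 11.6
44.15 [555.  -32.8  86.4] F [-3.8 -1.9  2.7] M [-0.428  0.5    0.197] yaw 2.0398 grip 30.0 11.7
44.23 [555.  -32.8  86.3] F [-2.9 -2.4  2.6] M [-0.415  0.472  0.222] yaw 2.0084 grip 30.0 11.5
44.32 [555.  -32.9  86.2] F [-2.4 -1.6  1.6] M [-0.479  0.47   0.26 ] yaw 1.977 grip 30.0 12.0
```

```bash
python3 -m handwheel '0 0 0.001 0 0 0.01 -1' >/dev/null; python3 m.py
python3 -m handwheel '0 0 0.001 0 0 0.02 -1' >/dev/null; python3 m.py
python3 -m handwheel '0 0 0 0 0 0 1;0 0 0 0 0 0 1;0 0 0 0 0 0 1;0 0 0 0 0 0 1;0 0 -0.1 0 0 0 1;0 0 -0.25 0 0 0 1;0 0 -0.43 0 0 0 1;0 0 -0.43 0 0 0 1' >/dev/null; python3 m.py
```

```text
44.4 [554.9 -32.9  86.1] F [-3.2 -2.2  3. ] M [-0.419  0.536  0.234] yaw 1.9456 grip 30.0 11.8
44.48 [554.9 -32.9  86. ] F [-4.1 -2.3  1.7] M [-0.52   0.515  0.284] yaw 1.8829 grip 30.0 11.7
45.15 [557.7 -32.8 132.9] F [ 0.4  0.5 -0.1] M [-0.09   0.    -0.043] yaw 1.8844 grip 0.0 60.7
```

```bash
python3 -c "
from plant import bot
print(bot.close_job())"
```

```text
the job is handed in; nothing more can be done
None
```

I handed the job in at about 45 s of the 72 s allowed, and the hand-in gave no verdict. The carrier was pushed home against its stops before clamping. From the knob torque, the screws press at roughly 31 N (left) and 29 N (right), give or take about 6 N. I judged bar level only from the knob turns and kept the two ends within about 3 mm. The gripper let go above the right knob. In one check the shut fingers pressed the bench at about 78 N, because the tool reads about 36 mm lower than it is. I took no picture after clamping, so the carrier's final seat and the bystanders were not rechecked.

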